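Make up the gift chest

TASK

Make up the gift chest: lift every rectangular tin off the display shelf, up over its front rail and forward, and pack it into the open wooden chest together with the black presentation case from the drawer under the shelf, any way up but low enough for the lid to shut. Then have the drawer pushed fully shut and the chest's lid closed flat. Leave the round candle jar standing on its shelf and the other things on the counter where they are.

Things in the scene. Friction and masses are not known exactly. Their poses are not given: they have to be found in the camera images.
- unit: counter-top display unit of dark wood, fixed, 170 (its x) x 330 (its y) mm; origin under its middle on the counter; +x points from its front to its back, the front faces the robot. Its top board is the display shelf, open above; a drawer slides out of the front below it
- shelf (a point): middle of the display shelf's board, 80 mm above the counter, axes as the unit's. Round brass retaining rails run along its front and back (axes at x = -68 and +68 mm, tops 31 mm above the board); wooden end cheeks (inner faces at y = -153 and +153 mm) rise 32 mm above it
- front_rail (a point): middle of the top edge of the front retaining rail, 111 mm above the counter
- drawer (a joint): how far the unit's drawer is pulled out (m): 0 = shut flush, 0.13 = end stop; it slides along the unit's -x with 1 to 2 N of friction and stays where it is left
- drawer_floor (a point): a point on the drawer's inner floor, 16 mm above the counter; with the drawer shut it lies under the middle of the unit; moves with the drawer, axes as the unit's. The inside runs from x = -73 to +64 mm and y = -89 to +89 mm from here; the side walls rise 39 mm above it, the front panel (outer face at x = -85 mm) 48 mm
- drawer_knob (a point): middle of the head of the drawer's round brass knob, on the middle of its front, 50 mm above the counter; the head is 28 mm across and reaches from 27 to 43 mm in front of the drawer's face on a neck 12 mm thick; moves with the drawer. It can be gripped across the unit's y from above
- chest: wooden gift chest, open-topped box fixed on the counter, 170 (its x) x 330 (its y) x 92 mm, walls and floor 8 mm thick (inside 154 x 314 x 84 mm); origin under its middle; +x points to its hinged back side, the front faces the robot
- chest_lid (a joint): opening angle of the chest's flat wooden lid (rad): 0 = shut flat on the rim, about 1.65 = standing open as found, 1.9 = stop. The lid is 172 x 332 x 8 mm, hinged along the chest's back rim (axis along the chest's y); its stiff hinge holds it at any angle, moving it takes up to 4 N at its free edge
- lid_hinge (a point): middle of the lid's hinge axis, at chest x = +85, z = 92.5 mm
- lid_edge (a point): middle of the lid's free edge, half-way through its thickness, 172 mm from the hinge; with the lid shut it lies over the chest's front wall; a 10 mm brass tab stands out beyond it
- tin1: rectangular tinplate gift tin with a blank paper band, 58 (its x) x 42 (its y) x 64 (its z, height) mm, about 0.18 kg, weighted low; origin at its centre. None if it is absent from this start. It stands upright on the display shelf, its x roughly along the shelf's depth, 15 to 20 mm from its neighbours
- tin2: rectangular tinplate gift tin with a blank paper band, 58 (its x) x 42 (its y) x 64 (its z, height) mm, about 0.18 kg, weighted low; origin at its centre. None if it is absent from this start. It stands upright on the display shelf, its x roughly along the shelf's depth, 15 to 20 mm from its neighbours
- tin3: rectangular tinplate gift tin with a blank paper band, 58 (its x) x 42 (its y) x 64 (its z, height) mm, about 0.18 kg, weighted low; origin at its centre. None if it is absent from this start. It stands upright on the display shelf, its x roughly along the shelf's depth, 15 to 20 mm from its neighbours
- tin4: rectangular tinplate gift tin with a blank paper band, 58 (its x) x 42 (its y) x 64 (its z, height) mm, about 0.18 kg, weighted low; origin at its centre. None if it is absent from this start. It stands upright on the display shelf, its x roughly along the shelf's depth, 15 to 20 mm from its neighbours
- case: black square presentation case with a brass seam, closed, 54 x 54 x 30 mm (height, its z), 0.08 kg, origin at its centre; it lies flat in the front half of the drawer and rides along with it
- candle: round amber candle jar with a black lid, 50 mm across, 54 mm high, origin at its centre; it stands on the display shelf among the tins and stays there
- toadstool: china toadstool ornament, 72 mm wide, 74 mm high, origin under its foot; to be left alone
- books: two pocket books lying on each other, 110 x 165 x 32 mm, origin under the middle; to be left alone
- tape: tape dispenser, 130 x 55 mm, 78 mm high, origin under the middle; to be left alone
- twine: spool of twine, 60 mm across, 62 mm high, origin under the middle; to be left alone
There are look-alikes about, which are no part of the job. What is shaped like the tin2 but green or pink is not meant.

How it is judged:
By the outcome, as a careful person would: the job done as asked, in the order asked, and still so for the second after the job is handed in, with the robot touching nothing.
Of tin1, tin2, tin3, tin4 only 2 to 4 are there at a start; the rules pass over those that are not, and their reading is None.
At some moment in a run one of tin1, tin2, tin3, tin4 may be knocked a few centimetres aside while the robot is not near it.
Once in a run the grip may slacken for a moment while it holds something.
It also fails if it takes over 210 s, if anything falls off the work surface, if the arm or the gripper's body presses on something with over 40 N, if the wrist force passes 120 N, or if a joint passes its speed limit or range.

ROBOT

A 6-joint arm with a two-finger parallel gripper is mounted at the origin on the work surface. World frame = base frame: x ahead of the robot, y to its left, z up, the work surface at z = 0. Lengths are in mm, angles in rad, forces in N, time in s.
With the tool pointing down it reaches from about 350 to 775 mm from the base axis. Payload 7.3 kg.
Tool frame: the origin (TCP) lies at the very end of the fingers, on their centre line; the grasp point (between the pads) lies 19 mm behind it; z points along the fingers, y is the line along which they close (so a half turn about z gives the same grasp; the last joint's range is limited). The gripper opens to 92 mm and grips with 3 to 60 N. Pads are 19 mm wide; open, the fingers measure 130 mm over their backs; the gripper's body (75 mm by 190 mm) begins 47 mm behind the grasp point.
Start: joints at [-0.146, 0.342, 1.524, -0, 1.275, -0.146], TCP at [525.022, 0.019, 197.341] pointing down, gripper open.
Joint ranges: [-2.53, 2.53], [-0.77, 2.02], [0.04, 2.7], [-1, 4.14], [0.28, 2.66], [-3.11, 3.11]. Speed limits (rad/s): [2.57, 2.57, 3.14, 3.14, 3.14, 3.14].

INTERFACE

Orientations are given as [roll, pitch, yaw] about the fixed x, y, z axes, in that order (R = Rz(yaw) Ry(pitch) Rx(roll)).
In Python, from plant import bot gives the robot as it stands.
- The arm moves only by the tool jog_arm, never from a script. Its argument "targets" is a list of rows, each an object with "xyz": the shift along the tool's x, y, z as a fraction of full scale, a list of three; "spin": the turn about the tool's z as a fraction of full scale. In form: [{"xyz": [x, y, z], "spin": spin}, ...]. A call has exactly 10 rows; each row shifts and turns the commanded pose from where the row before left it, along the tool's axes as they then stand; what a row does not reach is not made up. Full scale, the value 1, is 80 mm for a shift and 0.1 rad for a turn. A row lasts 1/8 s, in which the tool goes at most 62.5 mm and 10.7 degrees, less where a joint would pass 70% of its speed; a pose out of reach is approached as far as the arm can. A call with a number of a shift or a turn outside -1 to 1 is refused whole. A call with a gripper value outside its range is refused whole. "gripper" is the opening in per cent of the stroke, from 0 (shut) to 100 (fully open), set as the call begins (left out, the last holds). The fingers move at their own pace and stop on an object; the grip force is fixed at half the most. Time passes only in rows, so rows that do not move let the fingers close, or fill a call up. It gives the time, the measured TCP pose, the force, the opening and the grip force at its end, in the units of the state.
- bot.get_obs(): the state, without advancing time (a new reading comes with each control period).
- bot.capture(name): name is "scene" or "side" or "wrist"; returns the picture (480x640x3 uint8, blue, green, red); there is no depth.
- bot.get_calibration(name): a dict with "vfov" (degrees; the focal length in pixels is half the picture's height over the tangent of half this angle, whatever the lens; pixels are square), "cx", "cy" (the principal point, pixels), "eye" and "rotation" of the camera in the world. Camera axes: x right, y down, z forward; pixel columns grow to the right and rows downward; lengths in mm; the calibration is good to about 2 mm. A picture is of the moment at which its call begins: read the wrist's pose just before it. get_calibration takes no time and is no camera call; for the wrist camera it gives the pose at the moment of the call.
- bot.close_job(): hands the job in; it is judged then, once.
The state is a dict: "time": time; "joint_positions": joint angles; "dq": joint speeds; "tau": joint torques, N m; "tool_pos": TCP position; "tcp_rot": TCP orientation; "contact_force": force on the tool from outside, world axes, zero at the start; "moment": the same for the moment, N m; "grip_width": finger opening in mm; "finger_force": force on a finger pad.
Only numpy, scipy, OpenCV 4.12 (cv2) and the standard library are available. Lean on these libraries where they do the work, as an engineer would, in place of code of your own. Each camera call takes 0.05 s, during which the arm holds its last target. There are 200 camera calls.

## Working session

There is one attempt and no reset: what is moved stays moved. The work goes in short steps, Python scripts to look and compute and a tool call to move; the robot and the scene stay as the last step left them, time stands still between calls to the robot, and variables do not carry over. Pictures are saved under pics/ and viewed, at most 14 in all, crops included, and the job is handed in when it is done.

Besides the shell and the picture viewer there is one more tool, called after "Request:" as name(argument=value, ...) on one line, values as JSON. jog_arm: Moves the arm, as the interface text tells. Shift numbers are shares of 80 mm and turn numbers shares of 0.1 rad, none past 1 either way. Its arguments: {"type":"object","properties":{"targets":{"type":"array","items":{"type":"object","properties":{"xyz":{"type":"array","items":{"type":"number"}},"spin":{"type":"number"}}}},"gripper":{"type":"number"}},"required":["targets"]}

```bash
mkdir -p pics; ls; python3 - <<'E'
from plant import bot
import cv2,numpy as np
o=bot.get_obs();print(o)
for n in("scene","side","wrist"):
    c=bot.get_calibration(n);print(n,c)
    cv2.imwrite(f"pics/a_{n}.png",bot.capture(n))
E
```

```text
pics
{'time': 0.0, 'joint_positions': array([-1.45988881e-01,  3.42709935e-01,  1.52501487e+00,  1.71942385e-05,
        1.27541532e+00, -1.46003576e-01]), 'dq': array([ 0.00032548,  0.00140185, -0.0017508 , -0.00114737, -0.00023139,
       -0.00120599]), 'tau': array([ 7.61924657e-04, -4.31245601e+01, -2.44219762e+01,  7.17750052e-02,
        5.59406646e-02, -1.04314388e-04]), 'tool_pos': array([5.24543972e+02, 1.00925343e-01, 1.96652396e+02]), 'tcp_rot': array([-3.14006404e+00, -2.41401675e-04,  1.57080582e+00]), 'contact_force': array([ 0.28783947, -0.04475668,  0.27439774]), 'moment': array([ 0.03344119, -0.00801147,  0.01718425]), 'finger_force': 0.0, 'grip_width': 91.31775973029329}
scene {'vfov': 50.05276001910677, 'cx': 320.27930236568983, 'cy': 234.4377905694784, 'eye': array([1178.17991617,  671.70169113, 1287.92445426]), 'rotation': array([-2.48138329, -0.01229392,  2.40267885])}
side {'vfov': 43.24195047226566, 'cx': 331.52451753796436, 'cy': 231.15556850741172, 'eye': array([  467.05329674, -1224.64308773,   880.68322753]), 'rotation': array([-2.11598337,  0.00803384, -0.05630826])}
wrist {'vfov': 58.46505813844881, 'cx': 320.08524375449855, 'cy': 240.56582603751585, 'eye': array([523.96218932,  72.10395949, 385.15395988]), 'rotation': array([2.87146715e+00, 1.61012678e-03, 3.41515066e-04])}
```

View pics/a_scene.png

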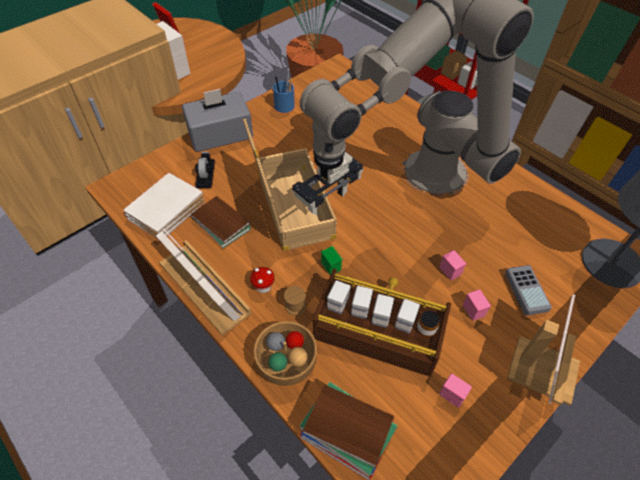

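View pics/a_side.png

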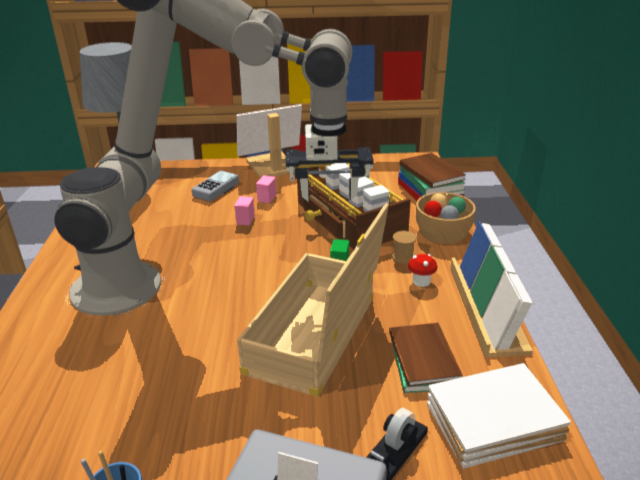

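The scene view shows four white tins on the shelf at (339,296), (362,300), (383,309) and (407,315), with the candle at (428,320). The green block at (331,260) and the pink blocks at (453,264), (476,305) and (456,390) are look-alikes on the counter. The chest is at about (297,200), its lid open, and the knob is at (393,285). By the description, the white tins on the shelf are the ones I want; next is a close crop.

```bash
cat > h.py <<'E'
from plant import bot
import cv2,numpy as np
from scipy.spatial.transform import Rotation as R
def cal(n):
    c=bot.get_calibration(n); c['f']=240/np.tan(np.radians(c['vfov']/2)); c['R']=R.from_euler('xyz',c['rotation']).as_matrix(); return c
def pt(c,px,z):
    d=c['R']@np.array([(px[0]-c['cx'])/c['f'],(px[1]-c['cy'])/c['f'],1]); return c['eye']+d*(z-c['eye'][2])/d[2]
def proj(c,P):
    q=c['R'].T@(np.array(P,float)-c['eye']); return q[:2]/q[2]*c['f']+[c['cx'],c['cy']]
def tins(im,c,z=144,lo=(150,150,150),amin=200):
    hsv=cv2.cvtColor(im,cv2.COLOR_BGR2HSV); m=cv2.inRange(hsv,(0,0,165),(180,60,255))
    out=[]
    for k in cv2.findContours(m,cv2.RETR_EXTERNAL,cv2.CHAIN_APPROX_NONE)[0]:
        if cv2.contourArea(k)>amin:
            P=np.array([pt(c,p[0],z)[:2] for p in k],np.float32); r=cv2.minAreaRect(P)
            out.append((np.mean(k[:,0],0).round(),np.round(r[0],1),np.round(r[1],1),round(r[2],1)))
    return out
E
python3 - <<'E'
from h import *
im=cv2.imread('pics/a_scene.png');c=cal('scene')
print(proj(c,[0,0,0]),proj(c,[525,0,197]),proj(cal('side'),[525,0,197]))
for t in tins(im,c,144,amin=60):
    if 320<t[0][0]<430 and 270<t[0][1]<340: print(t)
for n,px,z in [('chestFL',(256,155),92),('chest hinge top end',(0,0),92)]: pass
for n,px,z in [('knob',(394,284),50),('railF L',(338,276),111),('railF R',(449,308),111),('chest a',(334,231),92),('chest b',(310,150),92),('chest c',(284,247),92),('jar',(430,315),134)]: print(n,pt(c,px,z).round())
cv2.imwrite('pics/b.png',cv2.resize(im[230:380,290:490],None,fx=4,fy=4,interpolation=2))
E
```

```text
[434.48924434 170.34345044] [326.37700539 209.2293727 ] [329.11879798 209.08509443]
(array([408., 310.]), array([566.9, 352.9]), array([57.6, 40.5]), 25.4)
(array([384., 305.]), array([602.8, 300.5]), array([57.4, 40.5]), 31.8)
(array([362., 297.]), array([624.7, 246.4]), array([57.7, 41.2]), 32.2)
(array([339., 292.]), array([659.4, 195.4]), array([57.6, 41.4]), 23.9)
knob [483. 243.  50.]
railF L [613. 144. 111.]
railF R [465. 411. 111.]
chest a [503.  13.  92.]
chest b [ 325. -295.   92.]
chest c [651. -41.  92.]
jar [531. 396. 134.]
```

View pics/b.png

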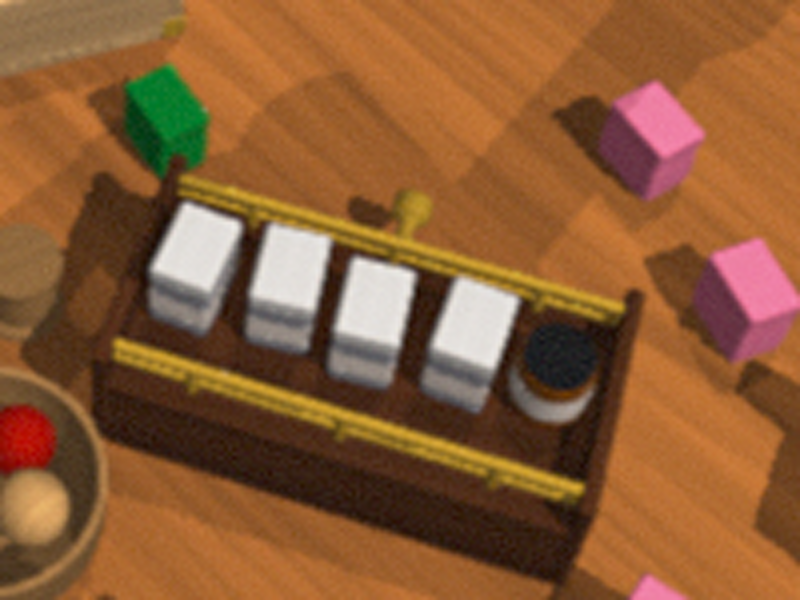

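View pics/a_wrist.png

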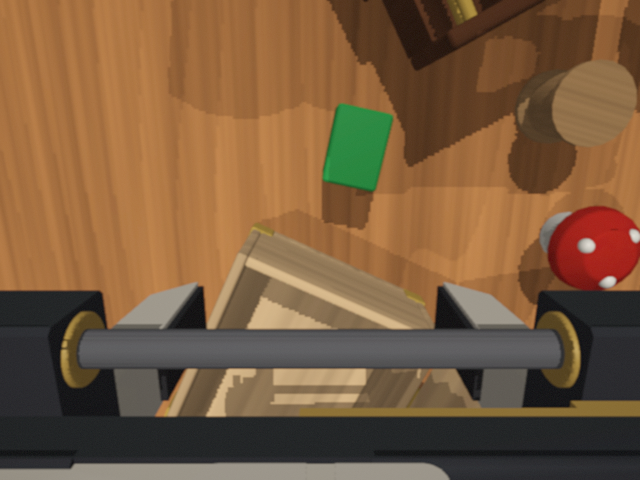

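The crop confirms four white tins with their tops up, next to the black-lidded candle jar. The green and pink blocks are on the counter, off the shelf. I'll write a helper that works out the moves, then head for the tin by the candle.

```bash
cat >> h.py <<'E'
def go(xyz,ang=None):
    "ang: wanted world angle (deg, mod 180) of tool y. prints spin first, then shift after the spin"
    o=bot.get_obs(); M=R.from_euler('xyz',o['tcp_rot']).as_matrix(); s=0
    cur=np.degrees(np.arctan2(M[1,1],M[0,1]))
    if ang is not None:
        s=-((ang-cur+90)%180-90)
        M=M@R.from_euler('z',s,degrees=True).as_matrix()
    d=M.T@(np.array(xyz)-o['tool_pos'])/80
    print('t',round(o['time'],2),'tcp',o['tool_pos'].round(1),'yang',round(cur,1),'grip',round(o['grip_width'],1),'F',o['contact_force'].round(1),'| spin',round(np.radians(s)/.1,2),'shift',d.round(3))
E
python3 -c "
from h import *
go([567,353,200],25.4)"
```

```text
t 0.15 tcp [5.247e+02 1.000e-01 1.968e+02] yang 0.0 grip 91.9 F [-1.   0.1  0.4] | spin -4.43 shift [ 3.758  2.37  -0.04 ]
```

Request:
jog_arm(targets=[{"xyz": [0, 0, 0], "spin": -0.9}, {"xyz": [0, 0, 0], "spin": -0.9}, {"xyz": [0, 0, 0], "spin": -0.9}, {"xyz": [0, 0, 0], "spin": -0.9}, {"xyz": [0, 0, 0], "spin": -0.83}, {"xyz": [0.5, 0.3, 0], "spin": 0}, {"xyz": [0.5, 0.3, 0], "spin": 0}, {"xyz": [0.5, 0.3, 0], "spin": 0}, {"xyz": [0.5, 0.3, 0], "spin": 0}, {"xyz": [0.5, 0.3, 0], "spin": 0}], gripper=88)

```text
time: 1.4
tool_pos: [547.6, 233.6, 197.0]
tcp_rot: [-3.141, 0.0, 2.014]
contact_force: [1.4, -0.8, -1.1]
grip_width: 80.9
finger_force: 0.0
```

Request:
jog_arm(targets=[{"xyz": [0.5, 0.3, 0], "spin": 0}, {"xyz": [0.5, 0.3, 0], "spin": 0}, {"xyz": [0.26, 0.27, 0], "spin": 0}, {"xyz": [0, 0, 0], "spin": 0}, {"xyz": [0, 0, 0], "spin": 0}, {"xyz": [0, 0, 0], "spin": 0}, {"xyz": [0, 0, 0], "spin": 0}, {"xyz": [0, 0, 0], "spin": 0}, {"xyz": [0, 0, 0], "spin": 0}, {"xyz": [0, 0, 0], "spin": 0}])

```text
time: 2.65
tool_pos: [567.4, 353.0, 197.4]
tcp_rot: [3.141, 0.0, 2.014]
contact_force: [-0.1, 0.2, -1.3]
grip_width: 80.8
finger_force: 0.0
```

```bash
python3 - <<'E'
from h import *
go([567,353,200],25.4)
c=cal('wrist');im=bot.capture('wrist');s=bot.capture('scene');cs=cal('scene')
for t in tins(im,c,144,amin=800): print('w',t)
for t in tins(s,cs,144,amin=60):
    if 320<t[0][0]<430 and 270<t[0][1]<340: print(t)
a=cv2.resize(s[100:260,230:350],None,fx=3.2,fy=3.2,interpolation=2)
b=cv2.resize(im,(400,300))
out=np.zeros((512,800,3),np.uint8);out[:,:384]=a;out[:300,400:]=b
cv2.imwrite('pics/c.png',out)
E
```

```text
t 2.65 tcp [567.4 353.  197.4] yang 25.4 grip 80.8 F [-0.1  0.2 -1.3] | spin -0.0 shift [ 0.002 -0.004 -0.033]
w (array([222., 472.]), array([574.7, 180. ]), array([309.2,  12.6]), 25.4)
w (array([331., 318.]), array([589.9, 316. ]), array([57.6, 15.4]), 25.4)
w (array([177., 306.]), array([504.1, 284. ]), array([48.1, 21.2]), 69.6)
w (array([464., 304.]), array([661.2, 357.1]), array([49.4, 19.2]), 8.5)
w (array([322., 255.]), array([565.6, 348.7]), array([60.3, 62.9]), 29.9)
(array([407., 315.]), array([579.2, 359.7]), array([28.6, 39.2]), 26.5)
(array([387., 306.]), array([599.5, 306. ]), array([57., 26.]), 36.5)
(array([339., 292.]), array([659.4, 195.1]), array([57.4, 40.9]), 23.9)
```

View pics/c.png

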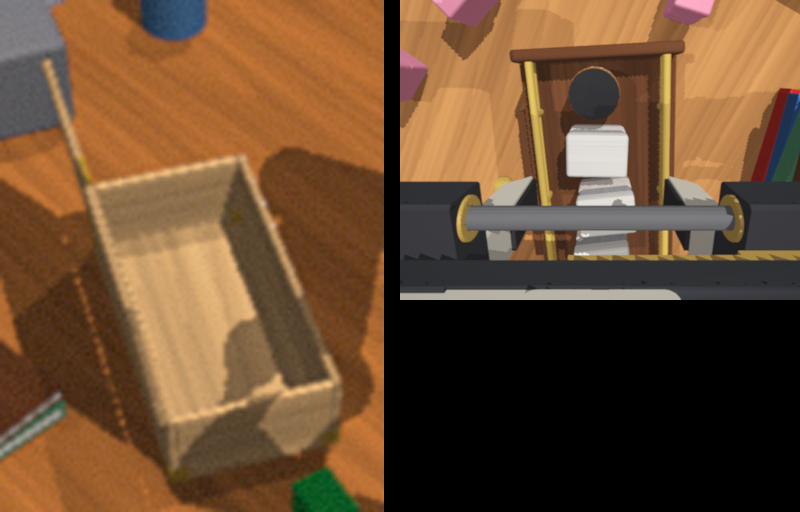

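The left half shows the chest clear of the arm, with rim corners at crop (90,187), (243,157), (338,383) and (168,420). The lid is edge-on along the left (hinge) side. The right half (wrist view) shows the tin centred between the fingers. I'll go down and compute the chest frame in the same turn.

Request:
jog_arm(targets=[{"xyz": [0, 0, 0.3], "spin": 0}, {"xyz": [0, 0, 0.3], "spin": 0}, {"xyz": [0, 0, 0.3], "spin": 0}, {"xyz": [0, 0, 0.22], "spin": 0}, {"xyz": [0, 0, 0], "spin": 0}, {"xyz": [0, 0, 0], "spin": 0}, {"xyz": [0, 0, 0], "spin": 0}, {"xyz": [0, 0, 0], "spin": 0}, {"xyz": [0, 0, 0], "spin": 0}, {"xyz": [0, 0, 0], "spin": 0}])

```text
time: 4.0
tool_pos: [567.4, 353.1, 107.9]
tcp_rot: [3.141, 0.0, 2.014]
contact_force: [0.0, -0.0, 0.0]
grip_width: 80.8
finger_force: 0.0
```

Request:
jog_arm(targets=[{"xyz": [0, 0, 0], "spin": 0}, {"xyz": [0, 0, 0], "spin": 0}, {"xyz": [0, 0, 0], "spin": 0}, {"xyz": [0, 0, 0], "spin": 0}, {"xyz": [0, 0, 0], "spin": 0}, {"xyz": [0, 0, 0], "spin": 0}, {"xyz": [0, 0, 0], "spin": 0}, {"xyz": [0, 0, 0], "spin": 0}, {"xyz": [0, 0, 0], "spin": 0}, {"xyz": [0, 0, 0], "spin": 0}], gripper=0)

```text
time: 5.25
tool_pos: [567.4, 353.1, 107.6]
tcp_rot: [3.142, 0.0, 2.014]
contact_force: [0.6, -0.4, -1.6]
grip_width: 57.4
finger_force: 30.0
```

```bash
python3 - <<'E'
from h import *
go([567,353,110],25.4)
c=cal('scene')
P=np.array([pt(c,(230+x/3.2,100+y/3.2),92)[:2] for x,y in [(90,187),(243,157),(338,383),(168,420)]])
print(P.round(),P.mean(0),[np.linalg.norm(P[i]-P[i-1]).round() for i in range(4)])
print(cv2.minAreaRect(P.astype(np.float32)))
E
```

```text
t 5.25 tcp [567.4 353.1 107.6] yang 25.4 grip 57.4 F [ 0.6 -0.4 -1.6] | spin -0.0 shift [ 0.001 -0.005 -0.029]
[[ 481. -379.]
 [ 332. -307.]
 [ 469.  -16.]
 [ 617.  -88.]] [ 474.80792533 -197.37276795] [np.float64(321.0), np.float64(165.0), np.float64(322.0), np.float64(164.0)]
((475.0506591796875, -197.09228515625), (323.52655029296875, 164.85968017578125), 64.75291442871094)
```

The tin is gripped (57.4 mm). The chest centre is at (475,-197) with its y axis at 64.8°. Next I lift and spin.

Request:
jog_arm(targets=[{"xyz": [0, 0, -0.3], "spin": 0}, {"xyz": [0, 0, -0.4], "spin": 0}, {"xyz": [0, 0, -0.4], "spin": 0}, {"xyz": [0, 0, -0.15], "spin": -0.86}, {"xyz": [0, 0, 0], "spin": -1}, {"xyz": [0, 0, 0], "spin": -1}, {"xyz": [0, 0, 0], "spin": -1}, {"xyz": [0, 0, 0], "spin": -1}, {"xyz": [0, 0, 0], "spin": -1}, {"xyz": [0, 0, 0], "spin": -1}])

```text
time: 6.5
tool_pos: [567.4, 353.1, 207.4]
tcp_rot: [-3.142, 0.0, 2.703]
contact_force: [0.4, 1.2, -1.7]
grip_width: 57.7
finger_force: 30.0
```

```bash
python3 -c "
from h import *
go([464,-291,200],64.75)"
```

```text
t 6.5 tcp [567.4 353.1 207.4] yang 64.9 grip 57.7 F [ 0.4  1.2 -1.7] | spin 0.02 shift [-2.265 -7.834  0.093]
```

Request:
jog_arm(targets=[{"xyz": [-0.08, -0.28, 0], "spin": 0}, {"xyz": [-0.16, -0.56, 0], "spin": 0}, {"xyz": [-0.16, -0.56, 0], "spin": 0}, {"xyz": [-0.16, -0.56, 0], "spin": 0}, {"xyz": [-0.16, -0.56, 0], "spin": 0}, {"xyz": [-0.16, -0.56, 0], "spin": 0}, {"xyz": [-0.16, -0.56, 0], "spin": 0}, {"xyz": [-0.16, -0.56, 0], "spin": 0}, {"xyz": [-0.16, -0.56, 0], "spin": 0}, {"xyz": [-0.16, -0.56, 0], "spin": 0}])

```text
time: 7.75
tool_pos: [495.1, -85.2, 207.9]
tcp_rot: [3.141, 0.001, 2.7]
contact_force: [0.9, 0.4, -1.7]
grip_width: 57.8
finger_force: 30.0
```

Request:
jog_arm(targets=[{"xyz": [-0.16, -0.56, 0], "spin": 0}, {"xyz": [-0.16, -0.56, 0], "spin": 0}, {"xyz": [-0.16, -0.56, 0], "spin": 0}, {"xyz": [-0.16, -0.56, 0], "spin": 0}, {"xyz": [-0.1, -0.27, 0], "spin": 0}, {"xyz": [0, 0, 0], "spin": 0}, {"xyz": [0, 0, 0], "spin": 0}, {"xyz": [0, 0, 0], "spin": 0}, {"xyz": [0, 0, 0], "spin": 0}, {"xyz": [0, 0, 0], "spin": 0}])

```text
time: 9.0
tool_pos: [463.2, -290.0, 207.9]
tcp_rot: [3.142, 0.0, 2.701]
contact_force: [-0.1, -0.8, -2.7]
grip_width: 57.3
finger_force: 30.0
```

```bash
python3 - <<'E'
from h import *
go([464,-291,37],64.75)
c=cal('wrist');im=bot.capture('wrist')
cv2.imwrite('pics/d.png',im)
for P in [(77,157),(77,-157),(-77,-157),(-77,157)]:
    w=np.array([475,-197,92])+[.904*P[0]+.427*P[1],-.427*P[0]+.904*P[1],0]; print(P,proj(c,w).round())
s=bot.capture('scene');cs=cal('scene')
for t in tins(s,cs,144,amin=60):
    if 320<t[0][0]<430 and 270<t[0][1]<340: print(t)
E
```

```text
t 9.0 tcp [ 463.2 -290.   207.9] yang 64.7 grip 57.3 F [-0.1 -0.8 -2.7] | spin -0.0 shift [-0.014 -0.006  2.136]
(77, 157) [645. 287.]
(77, -157) [231. 287.]
(-77, -157) [218.  70.]
(-77, 157) [692.  70.]
(array([384., 305.]), array([602.7, 300.5]), array([57.5, 40.5]), 31.8)
(array([363., 297.]), array([624.6, 246.5]), array([57.7, 41. ]), 32.2)
(array([339., 291.]), array([659.2, 195.2]), array([57.2, 41.1]), 23.9)
```

View pics/d.png

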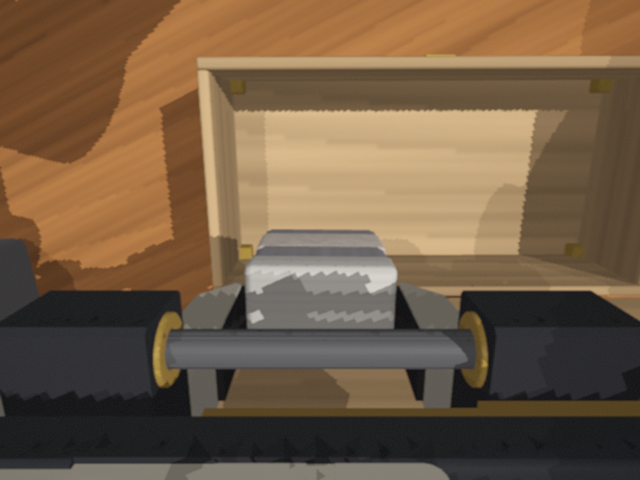

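Wrist view: the tin is held upright over the left (far) end of the chest, and the inner rim corners at (213,70) and (225,285) match the prediction. I'll lower it and release.

Request:
jog_arm(targets=[{"xyz": [0, 0, 0.4], "spin": 0}, {"xyz": [0, 0, 0.4], "spin": 0}, {"xyz": [0, 0, 0.4], "spin": 0}, {"xyz": [0, 0, 0.4], "spin": 0}, {"xyz": [0, 0, 0.3], "spin": 0}, {"xyz": [0, 0, 0.15], "spin": 0}, {"xyz": [0, 0, 0.06], "spin": 0}, {"xyz": [0, 0, 0.03], "spin": 0}, {"xyz": [0, 0, 0], "spin": 0}, {"xyz": [0, 0, 0], "spin": 0}])

```text
time: 10.35
tool_pos: [463.3, -290.8, 37.2]
tcp_rot: [-3.141, 0.001, 2.7]
contact_force: [0.1, 0.3, -1.2]
grip_width: 57.5
finger_force: 30.0
```

Request:
jog_arm(targets=[{"xyz": [0, 0, 0], "spin": 0}, {"xyz": [0, 0, 0], "spin": 0}, {"xyz": [0, 0, 0], "spin": 0}, {"xyz": [0, 0, 0], "spin": 0}, {"xyz": [0, 0, -0.2], "spin": 0}, {"xyz": [0, 0, -0.4], "spin": 0}, {"xyz": [0, 0, -0.5], "spin": 0}, {"xyz": [0, 0, -0.5], "spin": 0}, {"xyz": [0, 0, -0.5], "spin": 0}, {"xyz": [0, 0, -0.04], "spin": 0}], gripper=75)

```text
time: 11.6
tool_pos: [464.3, -291.6, 212.2]
tcp_rot: [-3.14, 0.008, 2.7]
contact_force: [-0.1, 0.1, -0.7]
grip_width: 68.9
finger_force: 0.0
```

```bash
python3 -c "
from h import *
go([603,300.5,200],31.8)"
```

```text
t 11.6 tcp [ 464.3 -291.6  212.2] yang 64.7 grip 68.9 F [-0.1  0.1 -0.7] | spin 5.74 shift [5.378 5.373 0.125]
```

Request:
jog_arm(targets=[{"xyz": [0.06, 0.28, 0], "spin": 0}, {"xyz": [0.12, 0.55, 0], "spin": 0}, {"xyz": [0.12, 0.55, 0], "spin": 0}, {"xyz": [0.12, 0.55, 0], "spin": 0}, {"xyz": [0.12, 0.55, 0], "spin": 0}, {"xyz": [0.12, 0.55, 0], "spin": 0}, {"xyz": [0.12, 0.55, 0], "spin": 0}, {"xyz": [0.12, 0.55, 0], "spin": 0}, {"xyz": [0.12, 0.55, 0], "spin": 0}, {"xyz": [0.12, 0.55, 0], "spin": 0}])

```text
time: 12.85
tool_pos: [559.2, 128.1, 207.4]
tcp_rot: [-3.141, -0.001, 2.7]
contact_force: [1.0, -0.5, 0.2]
grip_width: 68.3
finger_force: 0.0
```

Request:
jog_arm(targets=[{"xyz": [0.12, 0.55, 0], "spin": 0}, {"xyz": [0.12, 0.55, 0], "spin": 0}, {"xyz": [0.12, 0.55, 0], "spin": 0}, {"xyz": [0.09, 0.55, 0], "spin": 0.94}, {"xyz": [0, 0, 0], "spin": 0.96}, {"xyz": [0, 0, 0], "spin": 0.96}, {"xyz": [0, 0, 0], "spin": 0.96}, {"xyz": [0, 0, 0], "spin": 0.96}, {"xyz": [0, 0, 0], "spin": 0.96}, {"xyz": [0, 0, 0], "spin": 0}], gripper=88)

```text
time: 14.1
tool_pos: [601.8, 301.1, 207.2]
tcp_rot: [-3.14, -0.0, 2.127]
contact_force: [-0.5, -1.4, -0.1]
grip_width: 80.9
finger_force: 0.0
```

```bash
cat >> h.py <<'E'
def shelf():
    s=bot.capture('scene');cs=cal('scene')
    for t in tins(s,cs,144,amin=60):
        if 310<t[0][0]<440 and 260<t[0][1]<350: print(t)
def wtop():
    c=cal('wrist');im=bot.capture('wrist')
    for t in tins(im,c,144,amin=800):
        if 150<t[0][0]<490: print('w',t)
    return im,c
E
python3 - <<'E'
from h import *
go([603,300.5,107],31.8)
shelf(); im,c=wtop(); print(proj(c,[603,300.5,144]))
cv2.imwrite('pics/e.png',im)
E
```

```text
t 14.1 tcp [601.8 301.1 207.2] yang 31.8 grip 80.9 F [-0.5 -1.4 -0.1] | spin 0.01 shift [-0.014  0.011  1.253]
(array([383., 309.]), array([611.4, 306.1]), array([36.9, 38.7]), 32.1)
(array([365., 296.]), array([622.8, 248.3]), array([61.8, 28.6]), 44.3)
w (array([220., 472.]), array([631.4, 120.5]), array([322.1,  13.1]), 32.0)
w (array([302., 400.]), array([652.8, 199.1]), array([56.6, 23.1]), 26.0)
w (array([302., 312.]), array([614.2, 256.1]), array([57.3, 22.2]), 32.0)
w (array([468., 304.]), array([702.5, 316.9]), array([57.8, 16.3]), 15.8)
w (array([175., 307.]), array([545.9, 217.2]), array([55.4, 22. ]), 74.1)
w (array([317., 230.]), array([598. , 301.7]), array([57.1, 50.5]), 31.7)
[322.32244124 246.69172309]
```

View pics/e.png

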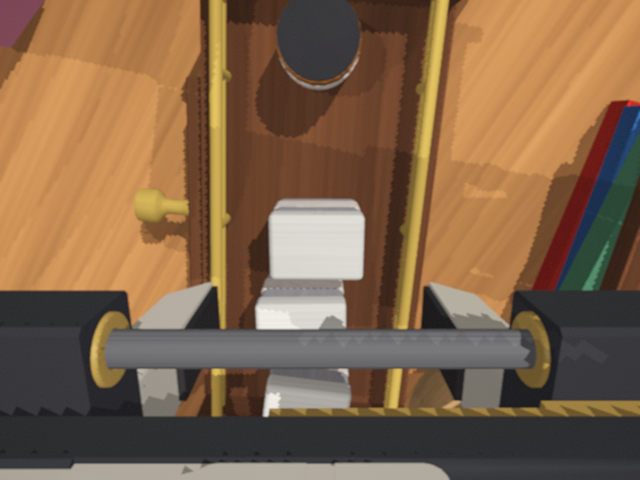

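Wrist view: the second tin's top is centred at about (316,243), close to the predicted (322,247). The candle stands clear at (318,38). Down, grip, lift and spin to the chest angle.

Request:
jog_arm(targets=[{"xyz": [0, 0, 0.35], "spin": 0}, {"xyz": [0, 0, 0.35], "spin": 0}, {"xyz": [0, 0, 0.35], "spin": 0}, {"xyz": [0, 0, 0.2], "spin": 0}, {"xyz": [0, 0, 0], "spin": 0}, {"xyz": [0, 0, 0], "spin": 0}, {"xyz": [0, 0, 0], "spin": 0}, {"xyz": [0, 0, 0], "spin": 0}, {"xyz": [0, 0, 0], "spin": 0}, {"xyz": [0, 0, 0], "spin": 0}])

```text
time: 15.45
tool_pos: [602.2, 301.2, 107.9]
tcp_rot: [3.141, 0.0, 2.126]
contact_force: [0.1, 0.1, -0.7]
grip_width: 80.7
finger_force: 0.0
```

Request:
jog_arm(targets=[{"xyz": [0, 0, 0], "spin": 0}, {"xyz": [0, 0, 0], "spin": 0}, {"xyz": [0, 0, 0], "spin": 0}, {"xyz": [0, 0, 0], "spin": 0}, {"xyz": [0, 0, 0], "spin": 0}, {"xyz": [0, 0, 0], "spin": 0}, {"xyz": [0, 0, 0], "spin": 0}, {"xyz": [0, 0, 0], "spin": 0}, {"xyz": [0, 0, 0], "spin": 0}, {"xyz": [0, 0, 0], "spin": 0}], gripper=0)

```text
time: 16.7
tool_pos: [602.2, 301.2, 107.7]
tcp_rot: [3.142, 0.0, 2.126]
contact_force: [-1.1, -0.3, -1.1]
grip_width: 57.6
finger_force: 30.0
```

Request:
jog_arm(targets=[{"xyz": [0, 0, -0.3], "spin": 0}, {"xyz": [0, 0, -0.4], "spin": 0}, {"xyz": [0, 0, -0.4], "spin": 0}, {"xyz": [0, 0, -0.15], "spin": 0}, {"xyz": [0, 0, 0], "spin": -0.95}, {"xyz": [0, 0, 0], "spin": -0.95}, {"xyz": [0, 0, 0], "spin": -0.95}, {"xyz": [0, 0, 0], "spin": -0.95}, {"xyz": [0, 0, 0], "spin": -0.95}, {"xyz": [0, 0, 0], "spin": -1}])

```text
time: 17.95
tool_pos: [601.8, 301.1, 206.3]
tcp_rot: [-3.14, -0.001, 2.704]
contact_force: [0.3, -1.0, -2.5]
grip_width: 57.8
finger_force: 30.0
```

```bash
python3 -c "
from h import *
go([502,-210,208],64.75)"
```

```text
t 17.95 tcp [601.8 301.1 206.3] yang 64.9 grip 57.8 F [ 0.3 -1.  -2.5] | spin 0.03 shift [-1.597 -6.31  -0.015]
```

Request:
jog_arm(targets=[{"xyz": [-0.08, -0.31, 0], "spin": 0}, {"xyz": [-0.14, -0.55, 0], "spin": 0}, {"xyz": [-0.14, -0.55, 0], "spin": 0}, {"xyz": [-0.14, -0.55, 0], "spin": 0}, {"xyz": [-0.14, -0.55, 0], "spin": 0}, {"xyz": [-0.14, -0.55, 0], "spin": 0}, {"xyz": [-0.14, -0.55, 0], "spin": 0}, {"xyz": [-0.14, -0.55, 0], "spin": 0}, {"xyz": [-0.14, -0.55, 0], "spin": 0}, {"xyz": [-0.14, -0.55, 0], "spin": 0}])

```text
time: 19.2
tool_pos: [518.8, -126.3, 206.8]
tcp_rot: [3.142, -0.001, 2.701]
contact_force: [1.8, 0.4, -2.1]
grip_width: 57.3
finger_force: 30.0
```

Request:
jog_arm(targets=[{"xyz": [-0.14, -0.55, 0], "spin": 0}, {"xyz": [-0.12, -0.5, 0], "spin": 0}, {"xyz": [0, 0, 0], "spin": 0}, {"xyz": [0, 0, 0], "spin": 0}, {"xyz": [0, 0, 0], "spin": 0}, {"xyz": [0, 0, 0.2], "spin": 0}, {"xyz": [0, 0, 0.4], "spin": 0}, {"xyz": [0, 0, 0.4], "spin": 0}, {"xyz": [0, 0, 0], "spin": 0}, {"xyz": [0, 0, 0], "spin": 0}])

```text
time: 20.45
tool_pos: [503.4, -209.8, 129.0]
tcp_rot: [-3.141, 0.002, 2.702]
contact_force: [0.3, 0.1, -0.8]
grip_width: 57.3
finger_force: 30.0
```

```bash
python3 -c "
from h import *
go([502,-210,37],64.75)
shelf()"
```

```text
t 20.45 tcp [ 503.4 -209.8  129. ] yang 64.8 grip 57.3 F [ 0.3  0.1 -0.8] | spin 0.01 shift [ 0.018 -0.01   1.15 ]
(array([362., 297.]), array([624.7, 246.4]), array([57.7, 41.2]), 32.2)
(array([339., 291.]), array([659.3, 195.4]), array([57.4, 41.4]), 23.9)
```

Request:
jog_arm(targets=[{"xyz": [0, 0, 0.4], "spin": 0}, {"xyz": [0, 0, 0.4], "spin": 0}, {"xyz": [0, 0, 0.2], "spin": 0}, {"xyz": [0, 0, 0.1], "spin": 0}, {"xyz": [0, 0, 0.05], "spin": 0}, {"xyz": [0, 0, 0], "spin": 0}, {"xyz": [0, 0, 0], "spin": 0}, {"xyz": [0, 0, 0], "spin": 0}, {"xyz": [0, 0, 0], "spin": 0}, {"xyz": [0, 0, 0], "spin": 0}])

```text
time: 21.75
tool_pos: [502.6, -210.0, 35.8]
tcp_rot: [3.142, 0.0, 2.701]
contact_force: [-0.4, -0.2, -2.4]
grip_width: 57.4
finger_force: 30.0
```

Request:
jog_arm(targets=[{"xyz": [0, 0, 0], "spin": 0}, {"xyz": [0, 0, 0], "spin": 0}, {"xyz": [0, 0, 0], "spin": 0}, {"xyz": [0, 0, 0], "spin": 0}, {"xyz": [0, 0, -0.2], "spin": 0}, {"xyz": [0, 0, -0.4], "spin": 0}, {"xyz": [0, 0, -0.5], "spin": 0}, {"xyz": [0, 0, -0.5], "spin": 0}, {"xyz": [0, 0, -0.5], "spin": 0}, {"xyz": [0, 0, -0.04], "spin": 0}], gripper=75)

```text
time: 23.0
tool_pos: [504.0, -210.8, 211.4]
tcp_rot: [-3.141, 0.008, 2.701]
contact_force: [0.1, 0.3, -1.1]
grip_width: 69.1
finger_force: 0.0
```

Request:
jog_arm(targets=[{"xyz": [0.06, 0.35, 0], "spin": 0}, {"xyz": [0.1, 0.55, 0], "spin": 0}, {"xyz": [0.1, 0.55, 0], "spin": 0}, {"xyz": [0.1, 0.55, 0], "spin": 0}, {"xyz": [0.1, 0.55, 0], "spin": 0}, {"xyz": [0.1, 0.55, 0], "spin": 0}, {"xyz": [0.1, 0.55, 0], "spin": 0}, {"xyz": [0.1, 0.55, 0], "spin": 0}, {"xyz": [0.1, 0.55, 0], "spin": 0}, {"xyz": [0.1, 0.55, 0], "spin": 0}])

```text
time: 24.25
tool_pos: [613.8, 207.6, 206.5]
tcp_rot: [-3.141, -0.001, 2.701]
contact_force: [0.8, -0.5, 0.4]
grip_width: 68.5
finger_force: 0.0
```

Request:
jog_arm(targets=[{"xyz": [0.1, 0.51, 0], "spin": 0}, {"xyz": [0, 0, 0], "spin": 0.95}, {"xyz": [0, 0, 0], "spin": 0.95}, {"xyz": [0, 0, 0], "spin": 0.95}, {"xyz": [0, 0, 0], "spin": 0.95}, {"xyz": [0, 0, 0], "spin": 0.95}, {"xyz": [0, 0, 0], "spin": 0.93}, {"xyz": [0, 0, 0], "spin": 0}, {"xyz": [0, 0, 0], "spin": 0}, {"xyz": [0, 0, 0], "spin": 0}], gripper=88)

```text
time: 25.5
tool_pos: [624.1, 246.6, 206.8]
tcp_rot: [-3.141, -0.0, 2.134]
contact_force: [0.3, -0.4, 0.0]
grip_width: 81.0
finger_force: 0.0
```

```bash
python3 - <<'E'
from h import *
go([624.7,246.4,107],32.2)
shelf(); im,c=wtop(); print(proj(c,[624.7,246.4,144]))
cv2.imwrite('pics/f.png',im)
E
```

```text
t 25.5 tcp [624.1 246.6 206.8] yang 32.3 grip 81.0 F [ 0.3 -0.4  0. ] | spin 0.01 shift [-0.006  0.006  1.248]
(array([362., 300.]), array([632.6, 252.2]), array([37.4, 39.6]), 33.3)
w (array([222., 472.]), array([654.6,  66.7]), array([321.4,  13.1]), 32.3)
w (array([322., 317.]), array([648.4, 208.5]), array([58.5, 20.8]), 32.3)
w (array([467., 304.]), array([724.1, 262.5]), array([56.7, 16.6]), 15.4)
w (array([175., 307.]), array([568.5, 163.3]), array([54., 22.]), 76.5)
w (array([316., 230.]), array([619.7, 247.7]), array([57.1, 49.1]), 32.3)
[321.81636759 245.90094987]
```

The readings match the previous grasp, so I'll repeat it.

Request:
jog_arm(targets=[{"xyz": [0, 0, 0.35], "spin": 0}, {"xyz": [0, 0, 0.35], "spin": 0}, {"xyz": [0, 0, 0.35], "spin": 0}, {"xyz": [0, 0, 0.19], "spin": 0}, {"xyz": [0, 0, 0], "spin": 0}, {"xyz": [0, 0, 0], "spin": 0}, {"xyz": [0, 0, 0], "spin": 0}, {"xyz": [0, 0, 0], "spin": 0}, {"xyz": [0, 0, 0], "spin": 0}, {"xyz": [0, 0, 0], "spin": 0}])

```text
time: 26.85
tool_pos: [624.2, 246.6, 107.8]
tcp_rot: [3.141, 0.0, 2.133]
contact_force: [-0.4, -0.0, 1.0]
grip_width: 81.1
finger_force: 0.0
```

Request:
jog_arm(targets=[{"xyz": [0, 0, 0], "spin": 0}, {"xyz": [0, 0, 0], "spin": 0}, {"xyz": [0, 0, 0], "spin": 0}, {"xyz": [0, 0, 0], "spin": 0}, {"xyz": [0, 0, 0], "spin": 0}, {"xyz": [0, 0, 0], "spin": 0}, {"xyz": [0, 0, 0], "spin": 0}, {"xyz": [0, 0, 0], "spin": 0}, {"xyz": [0, 0, 0], "spin": 0}, {"xyz": [0, 0, 0], "spin": 0}], gripper=0)

```text
time: 28.1
tool_pos: [624.2, 246.6, 107.7]
tcp_rot: [3.141, 0.0, 2.133]
contact_force: [-0.5, -0.1, -0.1]
grip_width: 57.6
finger_force: 30.0
```

Request:
jog_arm(targets=[{"xyz": [0, 0, -0.3], "spin": 0}, {"xyz": [0, 0, -0.4], "spin": 0}, {"xyz": [0, 0, -0.4], "spin": 0}, {"xyz": [0, 0, -0.15], "spin": 0}, {"xyz": [0, 0, 0], "spin": -0.95}, {"xyz": [0, 0, 0], "spin": -0.95}, {"xyz": [0, 0, 0], "spin": -0.95}, {"xyz": [0, 0, 0], "spin": -0.95}, {"xyz": [0, 0, 0], "spin": -0.95}, {"xyz": [0, 0, 0], "spin": -0.92}])

```text
time: 29.35
tool_pos: [623.7, 246.5, 206.3]
tcp_rot: [-3.14, -0.001, 2.703]
contact_force: [0.3, -0.1, -1.2]
grip_width: 57.6
finger_force: 30.0
```

```bash
python3 -c "
from h import *
go([402,-262,208],64.75)"
```

```text
t 29.35 tcp [623.7 246.5 206.3] yang 64.9 grip 57.6 F [ 0.3 -0.1 -1.2] | spin 0.02 shift [-0.204 -6.931 -0.013]
```

Request:
jog_arm(targets=[{"xyz": [-0.02, -0.33, 0], "spin": 0}, {"xyz": [-0.02, -0.55, 0], "spin": 0}, {"xyz": [-0.02, -0.55, 0], "spin": 0}, {"xyz": [-0.02, -0.55, 0], "spin": 0}, {"xyz": [-0.02, -0.55, 0], "spin": 0}, {"xyz": [-0.02, -0.55, 0], "spin": 0}, {"xyz": [-0.02, -0.55, 0], "spin": 0}, {"xyz": [-0.02, -0.55, 0], "spin": 0}, {"xyz": [-0.02, -0.55, 0], "spin": 0}, {"xyz": [-0.02, -0.55, 0], "spin": 0}])

```text
time: 30.6
tool_pos: [457.0, -143.1, 207.0]
tcp_rot: [3.142, -0.001, 2.7]
contact_force: [1.1, -0.1, -0.6]
grip_width: 57.5
finger_force: 30.0
```

Request:
jog_arm(targets=[{"xyz": [0, -0.55, 0], "spin": 0}, {"xyz": [0, -0.55, 0], "spin": 0}, {"xyz": [0, -0.5, 0], "spin": 0}, {"xyz": [0, 0, 0], "spin": 0}, {"xyz": [0, 0, 0], "spin": 0}, {"xyz": [0, 0, 0.2], "spin": 0}, {"xyz": [0, 0, 0.4], "spin": 0}, {"xyz": [0, 0, 0.2], "spin": 0}, {"xyz": [0, 0, 0], "spin": 0}, {"xyz": [0, 0, 0], "spin": 0}])

```text
time: 31.85
tool_pos: [404.0, -257.5, 144.4]
tcp_rot: [-3.141, 0.001, 2.701]
contact_force: [0.8, -0.3, -1.0]
grip_width: 57.1
finger_force: 30.0
```

```bash
python3 -c "
from h import *
go([402,-262,37],64.75)
shelf()
s=bot.capture('scene'); d=bot.capture('side')
out=np.zeros((540,800,3),np.uint8)
out[:,:400]=cv2.resize(s[100:262,240:360],(400,540)); out[:400,400:]=cv2.resize(d[200:400,220:420],(400,400))
cv2.imwrite('pics/g.png',out)"
```

```text
t 31.85 tcp [ 404.  -257.5  144.4] yang 64.7 grip 57.1 F [ 0.8 -0.3 -1. ] | spin -0.0 shift [-0.    -0.061  1.343]
(array([339., 292.]), array([659.4, 195.3]), array([57.6, 41.1]), 23.9)
```

View pics/g.png

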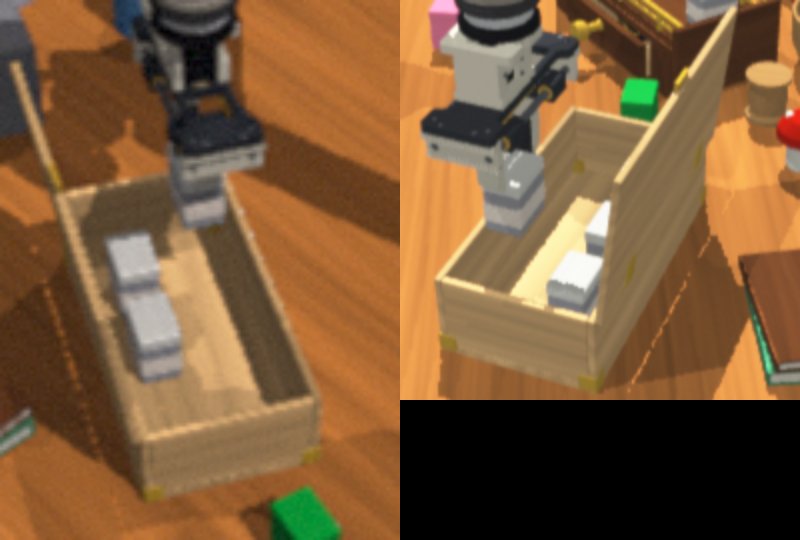

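Both placed tins stand upright at the back of the chest, at crop (133,270) and (152,335) on the left. The third is over the front far corner. Lower, release, and go to the fourth.

Request:
jog_arm(targets=[{"xyz": [0, -0.06, 0.2], "spin": 0}, {"xyz": [0, 0, 0.4], "spin": 0}, {"xyz": [0, 0, 0.4], "spin": 0}, {"xyz": [0, 0, 0.2], "spin": 0}, {"xyz": [0, 0, 0.1], "spin": 0}, {"xyz": [0, 0, 0.04], "spin": 0}, {"xyz": [0, 0, 0], "spin": 0}, {"xyz": [0, 0, 0], "spin": 0}, {"xyz": [0, 0, 0], "spin": 0}, {"xyz": [0, 0, 0], "spin": 0}])

```text
time: 33.25
tool_pos: [401.4, -262.2, 36.8]
tcp_rot: [-3.142, 0.001, 2.7]
contact_force: [-0.7, -0.5, -1.5]
grip_width: 57.9
finger_force: 30.0
```

Request:
jog_arm(targets=[{"xyz": [0, 0, 0], "spin": 0}, {"xyz": [0, 0, 0], "spin": 0}, {"xyz": [0, 0, 0], "spin": 0}, {"xyz": [0, 0, 0], "spin": 0}, {"xyz": [0, 0, -0.2], "spin": 0}, {"xyz": [0, 0, -0.4], "spin": 0}, {"xyz": [0, 0, -0.5], "spin": 0}, {"xyz": [0, 0, -0.5], "spin": 0}, {"xyz": [0, 0, -0.5], "spin": 0}, {"xyz": [0, 0, -0.04], "spin": 0}], gripper=75)

```text
time: 34.5
tool_pos: [402.4, -263.1, 210.6]
tcp_rot: [-3.14, 0.006, 2.7]
contact_force: [0.4, 0.6, -0.9]
grip_width: 69.2
finger_force: 0.0
```

Request:
jog_arm(targets=[{"xyz": [-0.02, 0.3, 0], "spin": 0}, {"xyz": [-0.04, 0.55, 0], "spin": 0}, {"xyz": [-0.04, 0.55, 0], "spin": 0}, {"xyz": [-0.04, 0.55, 0], "spin": 0}, {"xyz": [-0.04, 0.55, 0], "spin": 0}, {"xyz": [-0.04, 0.55, 0], "spin": 0}, {"xyz": [-0.04, 0.55, 0], "spin": 0}, {"xyz": [-0.04, 0.55, 0], "spin": 0}, {"xyz": [-0.04, 0.55, 0], "spin": 0}, {"xyz": [-0.04, 0.55, 0], "spin": 0}])

```text
time: 35.75
tool_pos: [608.3, 105.8, 206.3]
tcp_rot: [-3.141, -0.002, 2.7]
contact_force: [0.6, 0.3, 0.1]
grip_width: 68.8
finger_force: 0.0
```

Request:
jog_arm(targets=[{"xyz": [-0.04, 0.55, 0], "spin": 0}, {"xyz": [-0.05, 0.55, 0], "spin": 0}, {"xyz": [0, 0.19, 0], "spin": 0}, {"xyz": [0, 0, 0], "spin": 1}, {"xyz": [0, 0, 0], "spin": 1}, {"xyz": [0, 0, 0], "spin": 1}, {"xyz": [0, 0, 0], "spin": 1}, {"xyz": [0, 0, 0], "spin": 1}, {"xyz": [0, 0, 0], "spin": 1}, {"xyz": [0, 0, 0], "spin": 1}], gripper=88)

```text
time: 37.0
tool_pos: [658.4, 194.7, 206.0]
tcp_rot: [-3.139, -0.001, 1.996]
contact_force: [0.7, 1.1, -0.8]
grip_width: 80.8
finger_force: 0.0
```

```bash
python3 - <<'E'
from h import *
go([659.4,195.3,107],23.9)
shelf(); im,c=wtop(); print(proj(c,[659.4,195.3,144]))
E
```

```text
t 37.0 tcp [658.4 194.7 206. ] yang 24.4 grip 80.8 F [ 0.7  1.1 -0.8] | spin 0.09 shift [0.002 0.017 1.238]
(array([339., 293.]), array([659.5, 195.6]), array([55.6, 39.8]), 24.5)
w (array([221., 472.]), array([662.9,  12.8]), array([320.6,  13. ]), 24.4)
w (array([464., 304.]), array([756.9, 195.3]), array([51.8, 19. ]), 8.2)
w (array([176., 306.]), array([592.4, 121.7]), array([50.8, 22.2]), 66.5)
w (array([318., 231.]), array([655. , 196.2]), array([57.6, 49. ]), 24.2)
[323.40371614 245.13966858]
```

Request:
jog_arm(targets=[{"xyz": [0, 0, 0.35], "spin": 0.09}, {"xyz": [0, 0, 0.35], "spin": 0}, {"xyz": [0, 0, 0.35], "spin": 0}, {"xyz": [0, 0, 0.18], "spin": 0}, {"xyz": [0, 0, 0], "spin": 0}, {"xyz": [0, 0, 0], "spin": 0}, {"xyz": [0, 0, 0], "spin": 0}, {"xyz": [0, 0, 0], "spin": 0}, {"xyz": [0, 0, 0], "spin": 0}, {"xyz": [0, 0, 0], "spin": 0}])

```text
time: 38.35
tool_pos: [659.0, 194.8, 109.5]
tcp_rot: [3.141, 0.0, 1.991]
contact_force: [-0.2, -0.2, -0.5]
grip_width: 80.9
finger_force: 0.0
```

Request:
jog_arm(targets=[{"xyz": [0, 0, 0], "spin": 0}, {"xyz": [0, 0, 0], "spin": 0}, {"xyz": [0, 0, 0], "spin": 0}, {"xyz": [0, 0, 0], "spin": 0}, {"xyz": [0, 0, 0], "spin": 0}, {"xyz": [0, 0, 0], "spin": 0}, {"xyz": [0, 0, 0], "spin": 0}, {"xyz": [0, 0, 0], "spin": 0}, {"xyz": [0, 0, 0], "spin": 0}, {"xyz": [0, 0, 0], "spin": 0}], gripper=0)

```text
time: 39.6
tool_pos: [658.9, 194.8, 109.3]
tcp_rot: [3.142, 0.0, 1.991]
contact_force: [-0.2, -1.3, -0.9]
grip_width: 57.6
finger_force: 30.0
```

Request:
jog_arm(targets=[{"xyz": [0, 0, -0.3], "spin": 0}, {"xyz": [0, 0, -0.4], "spin": 0}, {"xyz": [0, 0, -0.4], "spin": 0}, {"xyz": [0, 0, -0.15], "spin": -0.13}, {"xyz": [0, 0, 0], "spin": -1}, {"xyz": [0, 0, 0], "spin": -1}, {"xyz": [0, 0, 0], "spin": -1}, {"xyz": [0, 0, 0], "spin": -1}, {"xyz": [0, 0, 0], "spin": -1}, {"xyz": [0, 0, 0], "spin": -1}])

```text
time: 40.85
tool_pos: [658.6, 194.7, 207.8]
tcp_rot: [-3.14, -0.001, 2.608]
contact_force: [-0.4, -1.2, -2.2]
grip_width: 57.5
finger_force: 30.0
```

```bash
python3 -c "
from h import *
go([440.6,-180.8,208],64.75)"
```

```text
t 40.85 tcp [658.6 194.7 207.8] yang 59.4 grip 57.5 F [-0.4 -1.2 -2.2] | spin -0.93 shift [ 4.620e-01 -5.407e+00  4.000e-03]
```

Request:
jog_arm(targets=[{"xyz": [0, 0, 0], "spin": -0.93}, {"xyz": [0.04, -0.4, 0], "spin": 0}, {"xyz": [0.05, -0.55, 0], "spin": 0}, {"xyz": [0.05, -0.55, 0], "spin": 0}, {"xyz": [0.05, -0.55, 0], "spin": 0}, {"xyz": [0.05, -0.55, 0], "spin": 0}, {"xyz": [0.05, -0.55, 0], "spin": 0}, {"xyz": [0.05, -0.55, 0], "spin": 0}, {"xyz": [0.05, -0.55, 0], "spin": 0}, {"xyz": [0.05, -0.55, 0], "spin": 0}])

```text
time: 42.1
tool_pos: [460.7, -137.7, 208.5]
tcp_rot: [3.142, -0.001, 2.697]
contact_force: [0.4, 0.2, -1.0]
grip_width: 57.3
finger_force: 30.0
```

Request:
jog_arm(targets=[{"xyz": [0.02, -0.5, 0], "spin": 0}, {"xyz": [0, -0.1, 0], "spin": 0}, {"xyz": [0, 0, 0], "spin": 0}, {"xyz": [0, 0, 0], "spin": 0}, {"xyz": [0, 0, 0.2], "spin": 0}, {"xyz": [0, 0, 0.4], "spin": 0}, {"xyz": [0, 0, 0.2], "spin": 0}, {"xyz": [0, 0, 0], "spin": 0}, {"xyz": [0, 0, 0], "spin": 0}, {"xyz": [0, 0, 0], "spin": 0}])

```text
time: 43.35
tool_pos: [440.5, -179.4, 146.2]
tcp_rot: [-3.141, 0.002, 2.697]
contact_force: [-0.2, -0.9, -1.7]
grip_width: 57.3
finger_force: 30.0
```

```bash
python3 -c "
from h import *
go([440.6,-180.8,37],64.75)
s=bot.capture('scene');cs=cal('scene')
print(pt(cs,(394,284),50))
for t in tins(s,cs,72,amin=60):
    if 250<t[0][0]<330 and 140<t[0][1]<240: print(t)
hsv=cv2.cvtColor(s,cv2.COLOR_BGR2HSV)[270:300,380:410]
print(cv2.inRange(hsv,(18,120,90),(35,255,255))//255)
"
```

```text
t 43.35 tcp [ 440.5 -179.4  146.2] yang 64.5 grip 57.3 F [-0.2 -0.9 -1.7] | spin -0.04 shift [-0.006 -0.015  1.365]
[483.40682879 242.90885877  50.        ]
(array([286., 196.]), array([ 508.4, -203.3]), array([57.5, 39. ]), 66.0)
[[0 0 0 0 0 0 0 0 0 0 0 0 0 0 0 0 0 0 0 0 0 0 0 0 0 0 0 0 0 0]
 [0 0 0 0 0 0 0 0 0 0 0 0 0 0 0 0 0 0 0 0 0 0 0 0 0 0 0 0 0 0]
 [0 0 0 0 0 0 0 0 0 0 0 0 0 0 0 0 0 0 0 0 0 0 0 0 0 0 0 0 0 0]
 [0 0 0 0 0 0 0 0 0 0 0 0 0 0 0 0 0 0 0 0 0 0 0 0 0 0 0 0 0 0]
 [0 0 0 0 0 0 0 0 0 0 0 0 0 0 0 0 0 0 0 0 0 0 0 0 0 0 0 0 0 0]
 [0 0 0 0 0 0 0 0 0 0 0 0 0 0 0 0 0 0 0 0 0 0 0 0 0 0 0 0 0 0]
 [0 0 0 0 0 0 0 0 0 0 0 0 0 0 0 0 0 0 0 0 0 0 0 0 0 0 0 0 0 0]
 [0 0 0 0 0 0 0 0 0 0 0 0 1 0 0 0 0 0 0 0 0 0 0 0 0 0 0 0 0 0]
 [0 0 0 0 0 0 0 0 0 0 1 1 1 1 1 1 0 0 0 0 0 0 0 0 0 0 0 0 0 0]
 [0 0 0 0 0 0 0 0 0 1 1 1 1 1 1 1 1 0 0 0 0 0 0 0 0 0 0 0 0 0]
 [0 0 0 0 0 0 0 0 0 1 1 1 1 1 1 1 1 1 0 0 0 0 0 0 0 0 0 0 0 0]
 [0 0 0 0 0 0 0 0 0 1 1 1 1 1 1 1 1 1 0 0 0 0 0 0 0 0 0 0 0 0]
 [0 0 0 0 0 0 0 0 1 1 1 1 1 1 1 1 1 1 0 0 0 0 0 0 0 0 0 0 0 0]
 [0 0 0 0 0 0 0 0 1 1 1 1 1 1 1 1 1 1 0 0 0 0 0 0 
[... 321 characters left out ...]
0 0 0]
 [1 1 1 1 1 1 1 1 1 1 1 1 1 0 0 0 0 0 0 0 0 0 0 0 0 0 0 0 0 0]
 [1 1 1 1 1 1 1 1 1 1 1 1 1 1 0 0 0 0 0 0 0 0 0 0 0 0 0 0 0 0]
 [1 1 1 1 1 1 1 1 1 1 1 1 1 1 1 1 1 1 0 0 0 0 0 0 0 0 0 0 0 0]
 [1 1 1 1 1 1 1 1 1 1 1 1 1 1 1 1 1 1 1 1 1 0 0 0 0 0 0 0 0 0]
 [0 0 0 1 1 1 1 1 1 1 1 1 1 1 1 1 1 1 1 1 1 1 1 1 0 0 0 0 0 0]
 [0 0 0 0 0 0 0 1 1 1 1 1 1 1 1 1 1 1 1 1 1 1 1 1 1 1 1 1 0 0]
 [0 0 0 0 0 0 0 1 1 1 1 1 1 1 1 1 1 1 1 1 1 1 1 1 1 1 1 1 1 1]
 [0 0 0 0 0 0 0 1 1 1 0 0 0 1 1 1 1 1 1 1 1 1 1 1 1 1 1 1 1 1]
 [0 0 0 0 0 0 0 0 0 0 0 0 0 0 0 0 0 1 1 1 1 1 1 1 1 1 1 1 1 1]
 [0 0 0 0 0 0 0 0 0 0 0 0 0 0 0 0 0 0 0 0 1 1 1 1 1 1 1 1 1 1]
 [0 0 0 0 0 0 0 0 0 0 0 0 0 0 0 0 0 0 0 0 0 0 0 1 1 1 1 1 1 1]]
```

Request:
jog_arm(targets=[{"xyz": [0, 0, 0.2], "spin": 0}, {"xyz": [0, 0, 0.4], "spin": 0}, {"xyz": [0, 0, 0.4], "spin": 0}, {"xyz": [0, 0, 0.2], "spin": 0}, {"xyz": [0, 0, 0.1], "spin": 0}, {"xyz": [0, 0, 0.05], "spin": 0}, {"xyz": [0, 0, 0], "spin": 0}, {"xyz": [0, 0, 0], "spin": 0}, {"xyz": [0, 0, 0], "spin": 0}, {"xyz": [0, 0, 0], "spin": 0}])

```text
time: 44.65
tool_pos: [440.0, -179.4, 37.6]
tcp_rot: [-3.142, 0.001, 2.697]
contact_force: [-0.9, 0.3, -2.0]
grip_width: 57.4
finger_force: 30.0
```

Request:
jog_arm(targets=[{"xyz": [0, 0, 0], "spin": 0}, {"xyz": [0, 0, 0], "spin": 0}, {"xyz": [0, 0, 0], "spin": 0}, {"xyz": [0, 0, 0], "spin": 0}, {"xyz": [0, 0, -0.2], "spin": 0}, {"xyz": [0, 0, -0.4], "spin": 0}, {"xyz": [0, 0, -0.5], "spin": 0}, {"xyz": [0, 0, -0.5], "spin": 0}, {"xyz": [0, 0, -0.5], "spin": 0}, {"xyz": [0, 0, -0.04], "spin": 0}], gripper=75)

```text
time: 45.9
tool_pos: [441.2, -180.2, 211.4]
tcp_rot: [-3.141, 0.006, 2.697]
contact_force: [-0.6, 0.0, 0.2]
grip_width: 68.5
finger_force: 0.0
```

```bash
python3 -c "
from h import *
go([482,242,212])
go([482,242,212],119)
print(bot.get_obs()['joint_positions'].round(2))
"
```

```text
t 45.9 tcp [ 441.2 -180.2  211.4] yang 64.5 grip 68.5 F [-0.6  0.   0.2] | spin 0.0 shift [ 1.81   4.983 -0.022]
t 45.9 tcp [ 441.2 -180.2  211.4] yang 64.5 grip 68.5 F [-0.6  0.   0.2] | spin -9.51 shift [-3.005  4.368 -0.022]
[-0.55  0.24  1.63  0.    1.27 -1.67]
```

Request:
jog_arm(targets=[{"xyz": [0.18, 0.5, 0], "spin": 0}, {"xyz": [0.18, 0.5, 0], "spin": 0}, {"xyz": [0.18, 0.5, 0], "spin": 0}, {"xyz": [0.18, 0.5, 0], "spin": 0}, {"xyz": [0.18, 0.5, 0], "spin": 0}, {"xyz": [0.18, 0.5, 0], "spin": 0}, {"xyz": [0.18, 0.5, 0], "spin": 0}, {"xyz": [0.18, 0.5, 0], "spin": 0}, {"xyz": [0.18, 0.5, 0], "spin": 0}, {"xyz": [0.19, 0.48, 0], "spin": 0}])

```text
time: 47.15
tool_pos: [480.0, 243.8, 207.2]
tcp_rot: [-3.14, -0.001, 2.697]
contact_force: [0.3, 0.0, -0.2]
grip_width: 69.1
finger_force: 0.0
```

Request:
jog_arm(targets=[{"xyz": [0, 0, 0], "spin": -0.95}, {"xyz": [0, 0, 0], "spin": -0.95}, {"xyz": [0, 0, 0], "spin": -0.95}, {"xyz": [0, 0, 0], "spin": -0.95}, {"xyz": [0, 0, 0], "spin": -0.95}, {"xyz": [0, 0, 0], "spin": -0.95}, {"xyz": [0, 0, 0], "spin": -0.95}, {"xyz": [0, 0, 0], "spin": -0.95}, {"xyz": [0, 0, 0], "spin": -0.95}, {"xyz": [0, 0, 0], "spin": -0.95}])

```text
time: 48.4
tool_pos: [480.0, 242.4, 207.2]
tcp_rot: [3.141, -0.002, -2.633]
contact_force: [0.7, 0.4, 0.3]
grip_width: 69.2
finger_force: 0.0
```

```bash
python3 - <<'E'
from h import *
go([482,242,32],119)
c=cal('wrist');im=bot.capture('wrist');cv2.imwrite('pics/h.png',im)
print({k:c[k] for k in('eye','rotation')})
print(proj(c,[482,242,50]))
s=bot.capture('scene');cs=cal('scene')
for t in tins(s,cs,72,amin=60):
    if 250<t[0][0]<330 and 140<t[0][1]<240: print(t)
E
```

```text
t 48.4 tcp [480.  242.4 207.2] yang 119.1 grip 69.2 F [0.7 0.4 0.3] | spin 0.02 shift [-0.025 -0.017  2.19 ]
{'eye': array([417.05402097, 208.36539421, 395.76358393]), 'rotation': array([2.87573171e+00, 7.49373961e-04, 2.07945023e+00])}
[317.66248741 215.87814846]
(array([284., 194.]), array([ 506.7, -207.9]), array([65.3, 42. ]), 66.0)
(array([280., 176.]), array([ 466.1, -285.4]), array([64.8, 40.8]), 64.2)
(array([299., 172.]), array([ 406.2, -258.7]), array([64.4, 40.1]), 64.5)
```

View pics/h.png

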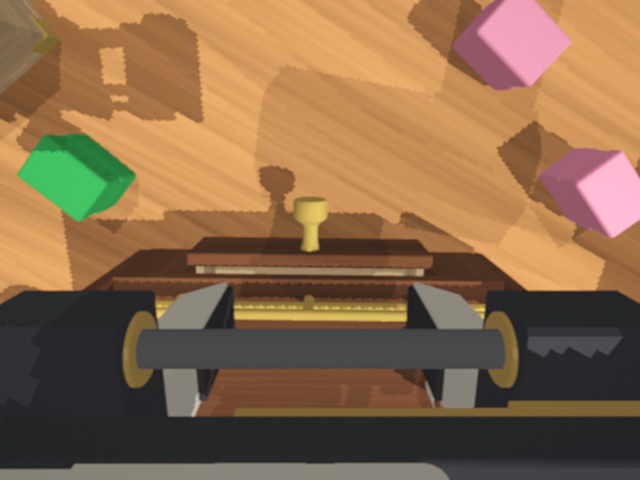

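Wrist view: the knob head is at (310,209) and the drawer front edge is horizontal near row 238, so the tool is squared to the unit.

```bash
python3 - <<'E'
from h import *
c=cal('wrist')
P=pt(c,(310,209),57);print(P)
print(pt(c,(197,238),64),pt(c,(425,238),64))
go([P[0],P[1],32],119)
E
```

```text
[478.84837459 233.2471112   57.        ]
[542.18412537 164.89217524  64.        ] [453.61990552 324.57391804  64.        ]
t 48.5 tcp [480.  242.4 207.4] yang 119.0 grip 68.4 F [ 0.1 -1.  -0.2] | spin -0.0 shift [ 0.064 -0.093  2.192]
```

```bash
python3 - <<'E'
from h import *
c=cal('wrist')
a,b=pt(c,(188,263),64),pt(c,(432,263),64);m=(a+b)/2
print(a,b,m, m[:2]-35*np.array([.875,.485]), pt(c,(310,200),57),pt(c,(310,218),57),pt(c,(310,218),64))
E
```

```text
[564.92510465 167.30357478  64.        ] [468.6091792  340.94089623  64.        ] [516.76714193 254.1222355   64.        ] [486.14214193 237.1472355 ] [472.44007757 229.74628778  57.        ] [485.32893367 236.78741105  57.        ] [483.91743834 236.20368135  64.        ]
```

Request:
jog_arm(targets=[{"xyz": [0.03, -0.09, 0.3], "spin": 0}, {"xyz": [0, 0, 0.4], "spin": 0}, {"xyz": [0, 0, 0.4], "spin": 0}, {"xyz": [0, 0, 0.4], "spin": 0}, {"xyz": [0, 0, 0.35], "spin": 0}, {"xyz": [0, 0, 0.2], "spin": 0}, {"xyz": [0, 0, 0.12], "spin": 0}, {"xyz": [0, 0, 0], "spin": 0}, {"xyz": [0, 0, 0], "spin": 0}, {"xyz": [0, 0, 0], "spin": 0}])

```text
time: 49.75
tool_pos: [482.5, 235.3, 35.8]
tcp_rot: [-3.141, 0.002, -2.636]
contact_force: [0.0, -0.2, -0.7]
grip_width: 69.0
finger_force: 0.0
```

Request:
jog_arm(targets=[{"xyz": [0, 0, 0], "spin": 0}, {"xyz": [0, 0, 0], "spin": 0}, {"xyz": [0, 0, 0], "spin": 0}, {"xyz": [0, 0, 0], "spin": 0}, {"xyz": [0, 0, 0], "spin": 0}, {"xyz": [0, 0, 0], "spin": 0}, {"xyz": [0, 0, 0], "spin": 0}, {"xyz": [0, 0, 0], "spin": 0}, {"xyz": [0, 0, 0], "spin": 0}, {"xyz": [0, 0, 0], "spin": 0}], gripper=0)

```text
time: 51.0
tool_pos: [482.0, 235.1, 34.9]
tcp_rot: [-3.142, 0.0, -2.636]
contact_force: [0.2, -0.8, -1.3]
grip_width: 0.6
finger_force: 0.1
```

```bash
python3 - <<'E'
from h import *
im=bot.capture('wrist');d=bot.capture('side');s=bot.capture('scene')
out=np.zeros((600,800,3),np.uint8)
out[:300,:400]=cv2.resize(im,(400,300)); out[300:,:400]=cv2.resize(d[150:300,240:440],(400,300));out[:300,400:]=cv2.resize(s[220:370,290:490],(400,300))
cv2.imwrite('pics/i.png',out)
E
```

```text
(no output)
```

View pics/i.png

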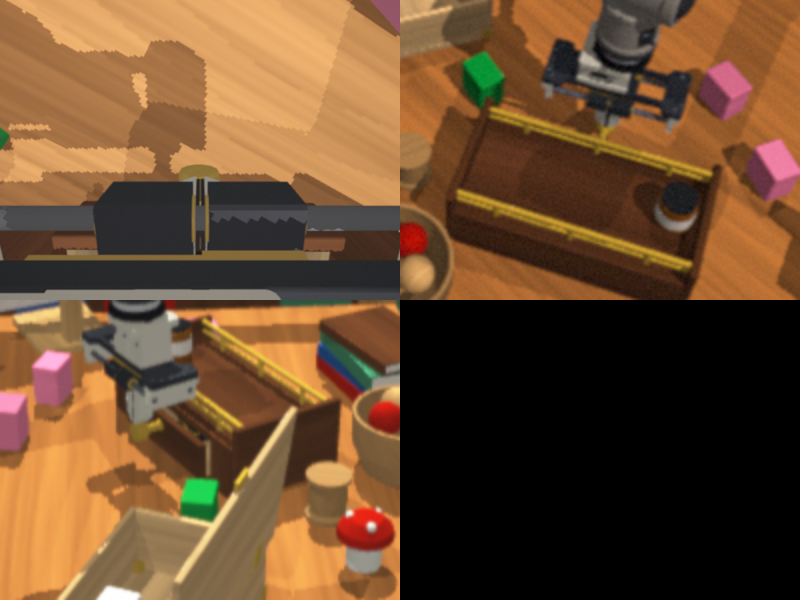

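The wrist view shows the knob head just robot-side of the closed fingers, at (200,172) in the half-size tile. The fingers have slipped behind the head. I'll try pulling with the hooked fingers, gently at first.

Request:
jog_arm(targets=[{"xyz": [0.1, 0, 0], "spin": 0}, {"xyz": [0.1, 0, 0], "spin": 0}, {"xyz": [0.1, 0, 0], "spin": 0}, {"xyz": [0.1, 0, 0], "spin": 0}, {"xyz": [0, 0, 0], "spin": 0}, {"xyz": [0, 0, 0], "spin": 0}, {"xyz": [0, 0, 0], "spin": 0}, {"xyz": [0, 0, 0], "spin": 0}, {"xyz": [0, 0, 0], "spin": 0}, {"xyz": [0, 0, 0], "spin": 0}])

```text
time: 52.4
tool_pos: [453.9, 219.6, 34.9]
tcp_rot: [-3.142, -0.0, -2.636]
contact_force: [-0.2, -0.5, -0.1]
grip_width: 0.5
finger_force: 0.0
```

```bash
python3 - <<'E'
from h import *
go([482,235,35])
im=bot.capture('wrist');d=bot.capture('side')
out=np.zeros((600,800,3),np.uint8)
out[:,:400]=cv2.resize(im[100:400,220:420],(400,600)); out[:300,400:]=cv2.resize(d[180:255,270:370],(400,300),interpolation=2)
cv2.imwrite('pics/j.png',out)
E
```

```text
t 52.4 tcp [453.9 219.6  34.9] yang 118.9 grip 0.5 F [-0.2 -0.5 -0.1] | spin 0.0 shift [-0.4   -0.002 -0.001]
```

View pics/j.png

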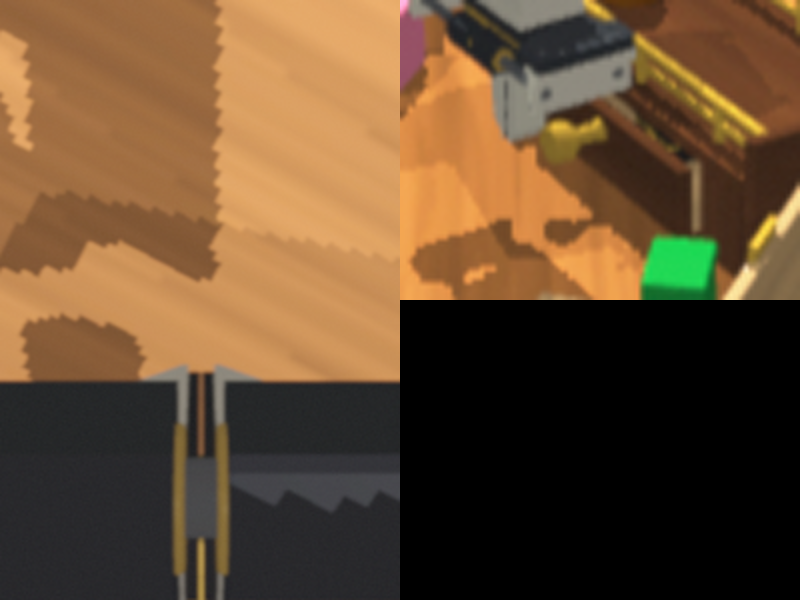

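Side view: the knob head is at about (313,214) in the full frame, now just unit-side of the fingers, and the drawer has come out part of the way. I'll raise the arm, reopen the gripper and measure the knob again.

Request:
jog_arm(targets=[{"xyz": [0.2, 0, 0], "spin": 0}, {"xyz": [0.1, 0, -0.2], "spin": 0}, {"xyz": [0, 0, -0.4], "spin": 0}, {"xyz": [0, 0, -0.4], "spin": 0}, {"xyz": [0, 0, -0.4], "spin": 0}, {"xyz": [0, 0, -0.4], "spin": 0}, {"xyz": [0, 0, 0], "spin": 0}, {"xyz": [0, 0, 0], "spin": 0}, {"xyz": [0, 0, 0], "spin": 0}, {"xyz": [0, 0, 0], "spin": 0}], gripper=65)

```text
time: 53.75
tool_pos: [432.5, 207.9, 178.2]
tcp_rot: [3.141, -0.002, -2.636]
contact_force: [0.3, 0.1, -0.4]
grip_width: 59.6
finger_force: 0.0
```

```bash
python3 - <<'E'
from h import *
go([470,230,35],119)
print(pt(cal('side'),(313,214),50))
c=cal('wrist');im=bot.capture('wrist')
print('eye',c['eye'],c['rotation'])
out=im[150:450,140:500];cv2.imwrite('pics/k.png',cv2.resize(out,(720,600)))
m=cv2.inRange(cv2.cvtColor(im,cv2.COLOR_BGR2HSV),(20,110,80),(35,255,255))
for k in cv2.findContours(m[:290],0,1)[0]:
    if cv2.contourArea(k)>60: print(cv2.boundingRect(k),cv2.contourArea(k))
E
```

```text
t 53.75 tcp [432.5 207.9 178.2] yang 118.9 grip 59.6 F [ 0.3  0.1 -0.4] | spin -0.01 shift [-0.547  0.014  1.789]
[491.3275303  238.51583539  50.        ]
eye [369.39711741 174.02388522 366.74165952] [2.87511046e+00 8.10494584e-04 2.07631321e+00]
(302, 275, 35, 15) 418.0
(28, 91, 30, 36) 463.0
```

View pics/k.png

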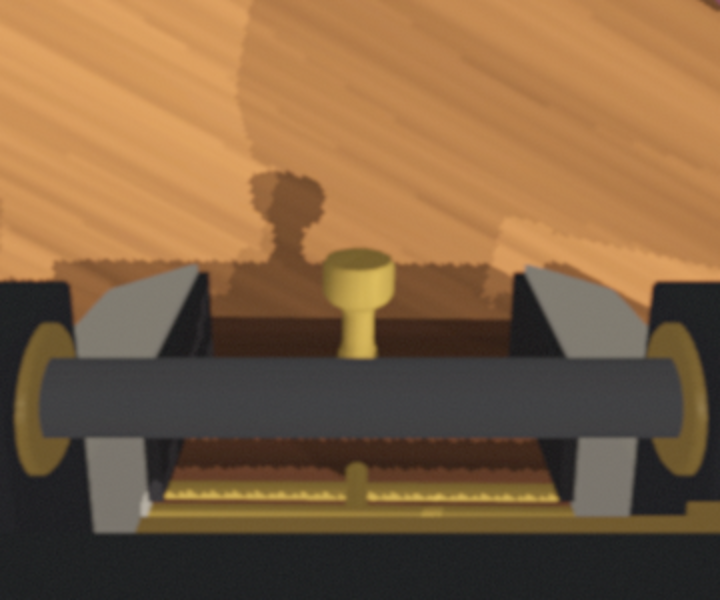

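The knob head runs from full-frame row 275 (bottom of its front face) through about 286 (front top) to about 304 (back top), at column 320.

```bash
python3 - <<'E'
from h import *
c=cal('wrist')
a,b=pt(c,(320,286),64),pt(c,(320,304),64)
print(a,b,pt(c,(320,275),36))
m=(a+b)/2; go([m[0],m[1],34],119)
E
```

```text
[473.06662996 231.019828    64.        ] [485.89236276 238.11792184  64.        ] [474.24645182 231.63892986  36.        ]
t 53.8 tcp [432.6 207.9 178.3] yang 118.9 grip 59.6 F [ 0.7 -0.8  0. ] | spin -0.01 shift [-0.676  0.007  1.803]
```

```bash
python3 - <<'E'
from h import *
def ray(c,px):
    d=c['R']@np.array([(px[0]-c['cx'])/c['f'],(px[1]-c['cy'])/c['f'],1]);return c['eye'],d/np.linalg.norm(d)
def tri(L):
    A=np.zeros((3,3));b=np.zeros(3)
    for e,d in L:
        P=np.eye(3)-np.outer(d,d);A+=P;b+=P@e
    return np.linalg.solve(A,b)
cs,cd,cw=cal('scene'),cal('side'),cal('wrist')
s=bot.capture('scene');d=bot.capture('side')
for n,im,(x0,x1,y0,y1) in(('scene',s,(380,404,274,290)),('side',d,(295,335,200,230))):
    m=cv2.inRange(cv2.cvtColor(im,cv2.COLOR_BGR2HSV),(18,110,80),(35,255,255))[y0:y1,x0:x1]
    ys,xs=np.nonzero(m);print(n,xs.min()+x0,xs.max()+x0,ys.min()+y0,ys.max()+y0,xs.mean()+x0,ys.mean()+y0)
    if n=='side': print('\n'.join(''.join('.#'[v>0] for v in r) for r in m))
print(tri([ray(cs,(393,282)),ray(cd,(312,214))]),tri([ray(cs,(393,282)),ray(cd,(312,214)),ray(cw,(320,290))]))
for P in [(480,235,50),(487,239,50),(495,243,50)]: print(P,proj(cs,P).round(),proj(cd,P).round(),proj(cw,P).round())
E
```

```text
scene 380 397 277 289 390.4159292035398 283.88495575221236
side 305 334 200 220 313.56375838926175 213.4228187919463Traceback (most recent call last):
  File "<stdin>", line 14, in <module>
  File "<stdin>", line 14, in <genexpr>
  File "<stdin>", line 14, in <genexpr>
TypeError: string indices must be integers, not 'numpy.bool'
```

```bash
python3 - <<'E'
from h import *
def ray(c,px):
    d=c['R']@np.array([(px[0]-c['cx'])/c['f'],(px[1]-c['cy'])/c['f'],1]);return c['eye'],d/np.linalg.norm(d)
def tri(L):
    A=np.zeros((3,3));b=np.zeros(3)
    for e,d in L:
        P=np.eye(3)-np.outer(d,d);A+=P;b+=P@e
    return np.linalg.solve(A,b)
cs,cd,cw=cal('scene'),cal('side'),cal('wrist')
d=bot.capture('side')
m=cv2.inRange(cv2.cvtColor(d,cv2.COLOR_BGR2HSV),(18,110,80),(35,255,255))[203:225,300:330]
print('\n'.join(''.join('.#'[int(v>0)] for v in r) for r in m))
print(tri([ray(cs,(393,282)),ray(cd,(310,214))]),tri([ray(cs,(393,282)),ray(cd,(310,214)),ray(cw,(320,290))]))
for P in [(480,235,50),(487,239,50),(495,243,50)]: print(P,proj(cs,P).round(),proj(cd,P).round(),proj(cw,P).round())
E
```

```text
..............................
..............................
..............................
.........................#....
..............................
..............................
.........##.......###.........
.......######...#####........#
......################........
.....#################........
.....#################........
.....#################........
.....###############..........
.....###########..............
......#########...............
......########................
.......#######................
........###...................
..............................
..............................
..............................
..............................
[482.32769023 236.93598033  51.64041836] [481.69477045 236.17090343  51.11265147]
(480, 235, 50) [393. 282.] [309. 215.] [320. 289.]
(487, 239, 50) [392. 284.] [311. 214.] [320. 298.]
(495, 243, 50) [391. 286.] [314. 213.] [320. 308.]
```

All three cameras agree: the knob head is at (482,236,51), so the drawer is still shut. I'll try again, lower and centred, checking the width as it closes.

Request:
jog_arm(targets=[{"xyz": [-0.35, 0, 0], "spin": 0}, {"xyz": [-0.35, 0, 0], "spin": 0}, {"xyz": [0, 0, 0.4], "spin": 0}, {"xyz": [0, 0, 0.4], "spin": 0}, {"xyz": [0, 0, 0.4], "spin": 0}, {"xyz": [0, 0, 0.35], "spin": 0}, {"xyz": [0, 0, 0.2], "spin": 0}, {"xyz": [0, 0, 0.1], "spin": 0}, {"xyz": [0, 0, 0], "spin": 0}, {"xyz": [0, 0, 0], "spin": 0}])

```text
time: 55.2
tool_pos: [482.6, 235.4, 31.8]
tcp_rot: [-3.141, 0.002, -2.636]
contact_force: [-0.1, -0.0, -0.1]
grip_width: 59.6
finger_force: 0.0
```

Request:
jog_arm(targets=[{"xyz": [0, 0, 0], "spin": 0}, {"xyz": [0, 0, 0], "spin": 0}, {"xyz": [0, 0, 0], "spin": 0}, {"xyz": [0, 0, 0], "spin": 0}, {"xyz": [0, 0, 0], "spin": 0}, {"xyz": [0, 0, 0], "spin": 0}, {"xyz": [0, 0, 0], "spin": 0}, {"xyz": [0, 0, 0], "spin": 0}, {"xyz": [0, 0, 0], "spin": 0}, {"xyz": [0, 0, 0], "spin": 0}], gripper=28)

```text
time: 56.45
tool_pos: [481.9, 235.1, 30.9]
tcp_rot: [-3.142, 0.0, -2.636]
contact_force: [0.5, -0.1, 1.3]
grip_width: 25.3
finger_force: 0.0
```

```bash
python3 - <<'E'
from h import *
im=bot.capture('wrist');d=bot.capture('side');s=bot.capture('scene')
out=np.zeros((600,800,3),np.uint8)
out[:,:400]=cv2.resize(im[200:350,270:370],(400,600),interpolation=2); out[:300,400:]=cv2.resize(d[180:240,280:360],(400,300),interpolation=2)
out[300:,400:]=cv2.resize(s[245:305,350:430],(400,300),interpolation=2)
cv2.imwrite('pics/l.png',out)
E
```

```text
(no output)
```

View pics/l.png

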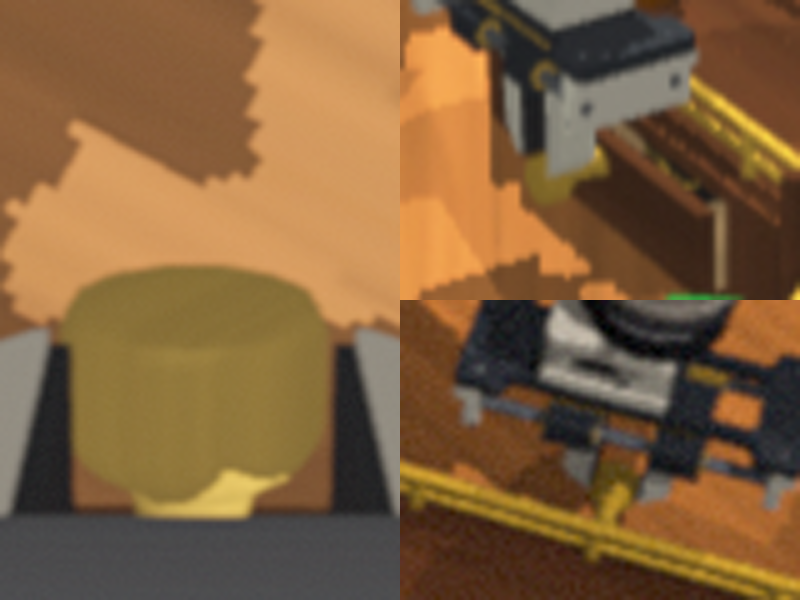

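```bash
python3 - <<'E'
from h import *
cd,cs,cw=cal('side'),cal('scene'),cal('wrist')
o=bot.get_obs();print(o['tool_pos'],o['tcp_rot'],o['grip_width'],o['finger_force'])
for s in(-1,1):
  for off in (12.6,31):
    for z in(31,50): 
      P=np.array([482-s*.485*off,235+s*.875*off,z]);print(s,off,z,proj(cd,P).round(1),proj(cs,P).round(1),proj(cw,P).round(1))
print(proj(cd,(482,236,50)))
E
```

```text
[481.93826902 235.10030647  30.93260965] [-3.14153609e+00  5.51347732e-05 -2.63639903e+00] 25.969352284519793 0.0
-1 12.6 31 [312.2 222.6] [387.2 284.3] [291.2 282.2]
-1 12.6 50 [312.  216.6] [388.  280.7] [288.2 298.2]
-1 31 31 [315.6 225.4] [381.  282.5] [251.8 282.2]
-1 31 50 [315.4 219.5] [381.7 279. ] [244.9 298.2]
1 12.6 31 [307.6 218.8] [395.7 286.8] [345.1 282.2]
1 12.6 50 [307.4 212.9] [396.6 283.2] [347.5 298.2]
1 31 31 [304.3 216. ] [402.  288.5] [384.4 282.2]
1 31 50 [304.1 210.2] [402.9 285. ] [390.8 298.2]
[309.66370006 214.56463677]
```

The side view puts the fingertips about 20 mm higher than the reported TCP: the tip is near row 214 where 223 was expected. They close over the top of the head and lose it. I'll open, go down 20 mm (still above the counter either way) and close again.

Request:
jog_arm(targets=[{"xyz": [0, 0, 0], "spin": 0}, {"xyz": [0, 0, 0], "spin": 0}, {"xyz": [0, 0, 0], "spin": 0}, {"xyz": [0, 0, 0.05], "spin": 0}, {"xyz": [0, 0, 0.05], "spin": 0}, {"xyz": [0, 0, 0.05], "spin": 0}, {"xyz": [0, 0, 0.05], "spin": 0}, {"xyz": [0, 0, 0.03], "spin": 0}, {"xyz": [0, 0, 0], "spin": 0}, {"xyz": [0, 0, 0], "spin": 0}], gripper=50)

```text
time: 57.85
tool_pos: [482.1, 235.1, 12.6]
tcp_rot: [-3.141, 0.0, -2.636]
contact_force: [-0.2, 0.2, -0.6]
grip_width: 45.7
finger_force: 0.0
```

Request:
jog_arm(targets=[{"xyz": [0, 0, 0], "spin": 0}, {"xyz": [0, 0, 0], "spin": 0}, {"xyz": [0, 0, 0], "spin": 0}, {"xyz": [0, 0, 0], "spin": 0}, {"xyz": [0, 0, 0], "spin": 0}, {"xyz": [0, 0, 0], "spin": 0}, {"xyz": [0, 0, 0], "spin": 0}, {"xyz": [0, 0, 0], "spin": 0}, {"xyz": [0, 0, 0], "spin": 0}, {"xyz": [0, 0, 0], "spin": 0}], gripper=0)

```text
time: 59.1
tool_pos: [482.5, 234.4, 12.7]
tcp_rot: [-3.14, 0.0, -2.636]
contact_force: [2.4, -5.0, 0.3]
grip_width: 26.8
finger_force: 30.0
```

The knob is held at 26.8 mm. I'll pull the drawer out 120 mm.

Request:
jog_arm(targets=[{"xyz": [0.1, 0, 0], "spin": 0}, {"xyz": [0.18, 0, 0], "spin": 0}, {"xyz": [0.18, 0, 0], "spin": 0}, {"xyz": [0.18, 0, 0], "spin": 0}, {"xyz": [0.18, 0, 0], "spin": 0}, {"xyz": [0.18, 0, 0], "spin": 0}, {"xyz": [0.18, 0, 0], "spin": 0}, {"xyz": [0.18, 0, 0], "spin": 0}, {"xyz": [0.14, 0, 0], "spin": 0}, {"xyz": [0, 0, 0], "spin": 0}])

```text
time: 60.35
tool_pos: [381.5, 179.6, 13.2]
tcp_rot: [-3.141, 0.012, -2.638]
contact_force: [12.3, 13.7, -15.0]
grip_width: 26.6
finger_force: 30.0
```

Request:
jog_arm(targets=[{"xyz": [0, 0, 0], "spin": 0}, {"xyz": [0, 0, 0], "spin": 0}, {"xyz": [0, 0, 0], "spin": 0}, {"xyz": [0, 0, 0], "spin": 0}, {"xyz": [0, 0, 0], "spin": 0}, {"xyz": [0, 0, -0.2], "spin": 0}, {"xyz": [0, 0, -0.5], "spin": 0}, {"xyz": [0, 0, -0.5], "spin": 0}, {"xyz": [0, 0, -0.5], "spin": 0}, {"xyz": [0, 0, -0.5], "spin": 0}], gripper=88)

```text
time: 61.6
tool_pos: [376.6, 176.9, 189.9]
tcp_rot: [-3.142, 0.0, -2.636]
contact_force: [0.4, -0.2, 0.3]
grip_width: 80.9
finger_force: 0.0
```

```bash
python3 - <<'E'
from h import *
go([420,200,190],119)
for n in('scene','side'):
    im=bot.capture(n);c=cal(n);cv2.imwrite(f'pics/m_{n}.png',im)
    # dark case: very dark, low saturation inside drawer
    m=cv2.inRange(cv2.cvtColor(im,cv2.COLOR_BGR2HSV),(0,0,0),(180,255,45))
    for k in cv2.findContours(m,0,2)[0]:
        a=cv2.contourArea(k); P=pt(c,np.mean(k[:,0],0),46)
        if a>40 and abs(P[0]-450)<90 and abs(P[1]-220)<90: print(n,a,cv2.boundingRect(k),P.round())
im=bot.capture('wrist');cv2.imwrite('pics/m_wrist.png',im);c=cal('wrist')
m=cv2.inRange(cv2.cvtColor(im,cv2.COLOR_BGR2HSV),(0,0,0),(180,110,60))[:290]
for k in cv2.findContours(m,0,2)[0]:
    if cv2.contourArea(k)>200:print('w',cv2.contourArea(k),cv2.boundingRect(k),pt(c,np.mean(k[:,0],0),46).round())
E
```

```text
t 61.6 tcp [376.6 176.9 189.9] yang 118.9 grip 80.9 F [ 0.4 -0.2  0.3] | spin -0.01 shift [-0.615 -0.011 -0.002]
scene 244.0 (383, 272, 22, 19) [475. 234.  46.]
side 187.5 (294, 213, 24, 14) [466. 215.  46.]
```

Request:
jog_arm(targets=[{"xyz": [-0.4, 0, 0], "spin": 0}, {"xyz": [-0.5, 0, 0], "spin": 0}, {"xyz": [0, 0, 0], "spin": 0}, {"xyz": [0, 0, 0], "spin": 0}, {"xyz": [0, 0, 0], "spin": 0}, {"xyz": [0, 0, 0], "spin": 0}, {"xyz": [0, 0, 0], "spin": 0}, {"xyz": [0, 0, 0], "spin": 0}, {"xyz": [0, 0, 0], "spin": 0}, {"xyz": [0, 0, 0], "spin": 0}])

```text
time: 63.0
tool_pos: [439.9, 211.9, 188.5]
tcp_rot: [-3.142, 0.0, -2.636]
contact_force: [0.4, -0.7, -0.1]
grip_width: 80.7
finger_force: 0.0
```

```bash
python3 - <<'E'
from h import *
go([451,219,25],119)
c=cal('wrist');w=bot.capture('wrist');print(c['eye'],c['rotation'],proj(c,[451,219,46]))
cv2.imwrite('pics/n_wrist.png',w)
s=cv2.imread('pics/m_scene.png');d=cv2.imread('pics/m_side.png')
out=np.zeros((600,800,3),np.uint8)
out[:400,:440]=cv2.resize(w[100:300,210:430],(440,400),interpolation=2)
out[:300,440:]=cv2.resize(s[255:305,360:420],(360,300),interpolation=2)
out[300:,440:]=cv2.resize(d[195:245,275:335],(360,300),interpolation=2)
cv2.imwrite('pics/n.png',out)
E
```

```text
t 63.0 tcp [439.9 211.9 188.5] yang 118.9 grip 80.7 F [ 0.4 -0.7 -0.1] | spin -0.01 shift [-0.164  0.011  2.044]
[376.5030597  177.93874298 376.94313654] [2.87351535e+00 1.16597676e-03 2.07635018e+00] [320.37689833 233.49339842]
```

View pics/n.png

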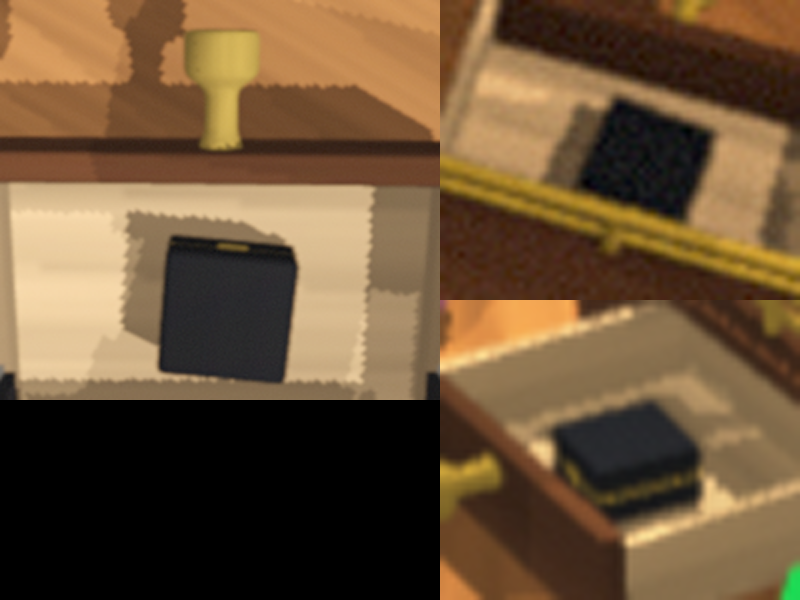

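Wrist crop: the black case has its top face at full-frame corners (295,225), (358,231), (352,290) and (290,285), turned about 5° in the drawer. The drawer is well open.

```bash
python3 - <<'E'
from h import *
c=cal('wrist')
P=np.array([pt(c,p,46)[:2] for p in[(295,225),(358,231),(352,290),(290,285)]]);m=P.mean(0)
e=P[1]-P[0];f=P[2]-P[1];print(m,np.linalg.norm(e),np.linalg.norm(f))
a=np.degrees(np.arctan2(e[1],e[0]));print(a,np.degrees(np.arctan2(f[1],f[0])))
k=(pt(c,(320,121),64)+0)[:2];print('knob',k)
go([m[0],m[1],4],a)
E
```

```text
[467.82665336 231.44224532] 50.26831819877712 50.393987090596084
113.38862458748008 24.663547470326368
knob [375.66164477 176.99021539]
t 63.05 tcp [439.9 211.9 188.5] yang 118.9 grip 81.0 F [-0.3  0.8 -0.1] | spin 0.97 shift [-0.417  0.086  2.306]
```

Request:
jog_arm(targets=[{"xyz": [0, 0, 0], "spin": 0.9}, {"xyz": [-0.34, 0.08, 0], "spin": 0}, {"xyz": [0, 0, 0.4], "spin": 0}, {"xyz": [0, 0, 0.4], "spin": 0}, {"xyz": [0, 0, 0.4], "spin": 0}, {"xyz": [0, 0, 0.4], "spin": 0}, {"xyz": [0, 0, 0.3], "spin": 0}, {"xyz": [0, 0, 0.1], "spin": 0}, {"xyz": [0, 0, 0], "spin": 0}, {"xyz": [0, 0, 0], "spin": 0}])

```text
time: 64.3
tool_pos: [463.0, 228.9, 29.5]
tcp_rot: [-3.141, 0.002, -2.726]
contact_force: [-0.3, -0.1, -0.2]
grip_width: 80.6
finger_force: 0.0
```

Request:
jog_arm(targets=[{"xyz": [0, 0, 0.1], "spin": 0}, {"xyz": [0, 0, 0.05], "spin": 0}, {"xyz": [0, 0, 0], "spin": 0}, {"xyz": [0, 0, 0], "spin": 0}, {"xyz": [0, 0, 0], "spin": 0}, {"xyz": [0, 0, 0], "spin": 0}, {"xyz": [0, 0, 0], "spin": 0}, {"xyz": [0, 0, 0], "spin": 0}, {"xyz": [0, 0, 0], "spin": 0}, {"xyz": [0, 0, 0], "spin": 0}])

```text
time: 65.55
tool_pos: [462.3, 228.7, 16.5]
tcp_rot: [-3.142, 0.0, -2.726]
contact_force: [0.9, -0.1, -0.0]
grip_width: 80.6
finger_force: 0.0
```

Request:
jog_arm(targets=[{"xyz": [0, 0, 0.03], "spin": 0}, {"xyz": [0, 0, 0.03], "spin": 0}, {"xyz": [0, 0, 0.03], "spin": 0}, {"xyz": [0, 0, 0.02], "spin": 0}, {"xyz": [0, 0, 0.02], "spin": 0}, {"xyz": [0, 0, 0], "spin": 0}, {"xyz": [0, 0, 0], "spin": 0}, {"xyz": [0, 0, 0], "spin": 0}, {"xyz": [0, 0, 0], "spin": 0}, {"xyz": [0, 0, 0], "spin": 0}])

```text
time: 66.8
tool_pos: [462.3, 228.7, 6.2]
tcp_rot: [-3.142, 0.0, -2.726]
contact_force: [-0.3, -0.1, -0.8]
grip_width: 80.9
finger_force: 0.0
```

Request:
jog_arm(targets=[{"xyz": [0, 0, 0], "spin": 0}, {"xyz": [0, 0, 0], "spin": 0}, {"xyz": [0, 0, 0], "spin": 0}, {"xyz": [0, 0, 0], "spin": 0}, {"xyz": [0, 0, 0], "spin": 0}, {"xyz": [0, 0, 0], "spin": 0}, {"xyz": [0, 0, 0], "spin": 0}, {"xyz": [0, 0, 0], "spin": 0}, {"xyz": [0, 0, 0], "spin": 0}, {"xyz": [0, 0, 0], "spin": 0}], gripper=0)

```text
time: 68.05
tool_pos: [462.2, 228.7, 6.1]
tcp_rot: [-3.142, 0.0, -2.726]
contact_force: [0.6, -1.3, -0.8]
grip_width: 54.2
finger_force: 30.0
```

```bash
python3 - <<'E'
from h import *
go([463,229,200],119)
E
```

```text
t 68.05 tcp [462.2 228.7   6.1] yang 113.8 grip 54.2 F [ 0.6 -1.3 -0.8] | spin -0.91 shift [-1.100e-02 -1.000e-03 -2.423e+00]
```

The case is gripped (54.2 mm). I'll lift it and spin to the chest angle.

Request:
jog_arm(targets=[{"xyz": [0, 0, -0.2], "spin": 0}, {"xyz": [0, 0, -0.4], "spin": 0}, {"xyz": [0, 0, -0.4], "spin": 0}, {"xyz": [0, 0, -0.4], "spin": 0}, {"xyz": [0, 0, -0.4], "spin": 0}, {"xyz": [0, 0, -0.4], "spin": 0}, {"xyz": [0, 0, -0.23], "spin": 0}, {"xyz": [0, 0, 0], "spin": 0}, {"xyz": [0, 0, 0], "spin": 0}, {"xyz": [0, 0, 0], "spin": 0}])

```text
time: 69.3
tool_pos: [461.6, 228.5, 199.4]
tcp_rot: [3.141, -0.002, -2.726]
contact_force: [-0.2, -0.3, -0.6]
grip_width: 53.5
finger_force: 30.0
```

Request:
jog_arm(targets=[{"xyz": [0, 0, 0], "spin": 0.95}, {"xyz": [0, 0, 0], "spin": 0.95}, {"xyz": [0, 0, 0], "spin": 0.95}, {"xyz": [0, 0, 0], "spin": 0.95}, {"xyz": [0, 0, 0], "spin": 0.95}, {"xyz": [0, 0, 0], "spin": 0.95}, {"xyz": [0, 0, 0], "spin": 0.95}, {"xyz": [0, 0, 0], "spin": 0.95}, {"xyz": [0, 0, 0], "spin": 0.96}, {"xyz": [0, 0, 0], "spin": 0}])

```text
time: 70.55
tool_pos: [461.9, 228.6, 199.8]
tcp_rot: [-3.141, -0.001, 2.702]
contact_force: [-0.2, 0.2, -0.4]
grip_width: 53.7
finger_force: 30.0
```

```bash
python3 - <<'E'
from h import *
go([518,-107,200],64.75)
s=bot.capture('scene');cs=cal('scene')
for t in tins(s,cs,72,amin=60):
    if 250<t[0][0]<330 and 140<t[0][1]<240: print(t)
E
```

```text
t 70.55 tcp [461.9 228.6 199.8] yang 64.8 grip 53.7 F [-0.2  0.2 -0.4] | spin 0.01 shift [-2.423e+00 -3.495e+00 -2.000e-03]
(array([285., 194.]), array([ 506.2, -207.8]), array([65.7, 41.2]), 65.4)
(array([280., 176.]), array([ 466. , -285.8]), array([63.9, 40.8]), 64.2)
(array([299., 172.]), array([ 406.2, -258.7]), array([64.4, 40.1]), 64.5)
```

```bash
python3 - <<'E'
from h import *
s=bot.capture('scene');cs=cal('scene')
p=proj(cs,(440,-180,72));print(p)
x,y=p.astype(int)
print(s[y-14:y+15:3,x-18:x+19:3].max(2))
d=bot.capture('side');cd=cal('side');q=proj(cd,(440,-180,72));x,y=q.astype(int);print(q);print(d[y-14:y+15:3,x-18:x+19:3].max(2))
E
```

```text
[306.92495431 189.43924695]
[[107 101 179 227 229 228 220  89  91 108 107 101 109]
 [145 130 108 210 177 163 146  88  90  86 140  98 102]
 [141 110  77 120 112 110  76  92  90  85 187 161 106]
 [107 100  90 152 172 155 124 135  90  88 108 204 114]
 [199 173  97 162 198 161 134 136 126  89  85 197 119]
 [227 185 160  76 124 139 137 131 192  87  86 134 191]
 [224 197  99 103  93 139 141 136 137 100  92  90 146]
 [226 218 125 137  82 135 137 132 123 104  91  82 103]
 [232 151 126 136  91 101  95  95  79  90  88  91  86]
 [180 106 113 107  91  70  68  78  88 100  97  90  83]]
[294.87412812 301.37428211]
[[227 249 157 126 132 124 131 134 126 129 146 138 135]
 [246 200 126 129 126 130 135 130 128 138 141 135 134]
 [234 125 126 130 126 136 160 143 135 143 136 134 162]
 [127 126 131 125 134 172 190 190 192 192 166 150 193]
 [124 131 123 132 194 205 190 191 191 189 190 154 194]
 [130 130 128 141 190 189 190 192 190 190 168 142 192]
 [133 127 137 186 189 190 191 190 191 180 139 109 189]
 [128 134 152 187 191 235 254 253 233 144 109 112 184]
 [130 138 142 163 167 174 205 241 202 128 101 148 175]
 [137 138 127 123 136 149 158 158 138 101 135 146 168]]
```

Request:
jog_arm(targets=[{"xyz": [-0.16, -0.23, 0], "spin": 0}, {"xyz": [-0.29, -0.42, 0], "spin": 0}, {"xyz": [-0.29, -0.42, 0], "spin": 0}, {"xyz": [-0.29, -0.42, 0], "spin": 0}, {"xyz": [-0.29, -0.42, 0], "spin": 0}, {"xyz": [-0.29, -0.42, 0], "spin": 0}, {"xyz": [-0.29, -0.42, 0], "spin": 0}, {"xyz": [-0.29, -0.42, 0], "spin": 0}, {"xyz": [-0.23, -0.33, 0], "spin": 0}, {"xyz": [0, 0, 0], "spin": 0}])

```text
time: 71.95
tool_pos: [518.0, -109.2, 200.2]
tcp_rot: [-3.141, -0.0, 2.699]
contact_force: [-0.3, 0.3, -1.4]
grip_width: 53.4
finger_force: 30.0
```

Request:
jog_arm(targets=[{"xyz": [0, 0, 0.2], "spin": 0}, {"xyz": [0, 0, 0.4], "spin": 0}, {"xyz": [0, 0, 0.4], "spin": 0}, {"xyz": [0, 0, 0.4], "spin": 0}, {"xyz": [0, 0, 0.4], "spin": 0}, {"xyz": [0, 0, 0.2], "spin": 0}, {"xyz": [0, 0, 0.1], "spin": 0}, {"xyz": [0, 0, 0], "spin": 0}, {"xyz": [0, 0, 0], "spin": 0}, {"xyz": [0, 0, 0], "spin": 0}])

```text
time: 73.2
tool_pos: [518.3, -107.3, 33.3]
tcp_rot: [3.141, 0.001, 2.701]
contact_force: [0.4, -0.8, -0.7]
grip_width: 54.1
finger_force: 30.0
```

```bash
python3 - <<'E'
from h import *
go([518,-107,20],64.75)
# body bottom height: view from the side, dark body edge near the tool; print a column profile of the side image
d=bot.capture('side');cd=cal('side')
for P in [(518,-107,31),(518,-107,50),(518,-107,97),(475-40.5+0,-197,92)]: print(P,proj(cd,P).round())
cv2.imwrite('pics/o_side.png',d)
E
```

```text
t 73.2 tcp [ 518.3 -107.3   33.3] yang 64.7 grip 54.1 F [ 0.4 -0.8 -0.7] | spin -0.0 shift [0.005 0.001 0.166]
(518, -107, 31) [329. 295.]
(518, -107, 50) [329. 288.]
(518, -107, 97) [329. 271.]
(434.5, -197, 92) [292. 299.]
```

Request:
jog_arm(targets=[{"xyz": [0, 0, 0.02], "spin": 0}, {"xyz": [0, 0, 0.02], "spin": 0}, {"xyz": [0, 0, 0.01], "spin": 0}, {"xyz": [0, 0, 0], "spin": 0}, {"xyz": [0, 0, 0], "spin": 0}, {"xyz": [0, 0, 0], "spin": 0}, {"xyz": [0, 0, 0], "spin": 0}, {"xyz": [0, 0, 0], "spin": 0}, {"xyz": [0, 0, 0], "spin": 0}, {"xyz": [0, 0, 0], "spin": 0}])

```text
time: 74.5
tool_pos: [517.9, -107.1, 28.5]
tcp_rot: [3.142, 0.0, 2.701]
contact_force: [-0.9, 0.8, -1.0]
grip_width: 53.8
finger_force: 30.0
```

Request:
jog_arm(targets=[{"xyz": [0, 0, 0], "spin": 0}, {"xyz": [0, 0, 0], "spin": 0}, {"xyz": [0, 0, 0], "spin": 0}, {"xyz": [0, 0, 0], "spin": 0}, {"xyz": [0, 0, -0.2], "spin": 0}, {"xyz": [0, 0, -0.4], "spin": 0}, {"xyz": [0, 0, -0.5], "spin": 0}, {"xyz": [0, 0, -0.5], "spin": 0}, {"xyz": [0, 0, -0.5], "spin": 0}, {"xyz": [0, 0, 0], "spin": 0}], gripper=75)

```text
time: 75.75
tool_pos: [519.8, -107.5, 200.8]
tcp_rot: [3.14, 0.008, 2.701]
contact_force: [1.0, -0.2, -0.1]
grip_width: 68.9
finger_force: 0.0
```

```bash
python3 - <<'E'
from h import *
go([376,177,190])
c=cal('wrist');w=bot.capture('wrist');cv2.imwrite('pics/p_w.png',w)
m=cv2.inRange(cv2.cvtColor(w,cv2.COLOR_BGR2HSV),(0,0,0),(180,140,60))[:290]
for k in cv2.findContours(m,0,2)[0]:
    if cv2.contourArea(k)>200:
        r=cv2.minAreaRect(np.array([pt(c,p[0],38)[:2] for p in k],np.float32));print('w',cv2.boundingRect(k),r)
E
```

```text
t 75.75 tcp [ 519.8 -107.5  200.8] yang 64.8 grip 68.9 F [ 1.  -0.2 -0.1] | spin 0.0 shift [3.143 2.45  0.112]
w (288, 181, 64, 66) ((522.5034790039062, -109.1937026977539), (52.251792907714844, 55.72153854370117), 65.91236114501953)
```

The case lies flat in the chest at (522,-109). Next I go back to the knob to shut the drawer.

Request:
jog_arm(targets=[{"xyz": [0.25, 0.2, 0], "spin": 0}, {"xyz": [0.4, 0.31, 0], "spin": 0}, {"xyz": [0.4, 0.31, 0], "spin": 0}, {"xyz": [0.4, 0.31, 0], "spin": 0}, {"xyz": [0.4, 0.31, 0], "spin": 0}, {"xyz": [0.4, 0.31, 0], "spin": 0}, {"xyz": [0.4, 0.31, 0], "spin": 0}, {"xyz": [0.4, 0.31, 0], "spin": 0}, {"xyz": [0.09, 0.08, 0], "spin": 0}, {"xyz": [0, 0, 0], "spin": 0}])

```text
time: 77.05
tool_pos: [373.9, 177.4, 196.0]
tcp_rot: [-3.141, -0.001, 2.702]
contact_force: [0.8, 0.1, -0.5]
grip_width: 69.2
finger_force: 0.0
```

Request:
jog_arm(targets=[{"xyz": [0, 0, 0], "spin": -0.94}, {"xyz": [0, 0, 0], "spin": -0.94}, {"xyz": [0, 0, 0], "spin": -0.94}, {"xyz": [0, 0, 0], "spin": -0.94}, {"xyz": [0, 0, 0], "spin": -0.94}, {"xyz": [0, 0, 0], "spin": -0.94}, {"xyz": [0, 0, 0], "spin": -0.94}, {"xyz": [0, 0, 0], "spin": -0.94}, {"xyz": [0, 0, 0], "spin": -0.94}, {"xyz": [0, 0, 0], "spin": -0.94}], gripper=60)

```text
time: 78.3
tool_pos: [374.8, 176.1, 196.1]
tcp_rot: [-3.141, -0.001, -2.641]
contact_force: [0.4, -0.3, 0.5]
grip_width: 55.1
finger_force: 0.0
```

```bash
python3 - <<'E'
from h import *
go([377,177.5,12],118.9)
c=cal('wrist');w=bot.capture('wrist')
m=cv2.inRange(cv2.cvtColor(w,cv2.COLOR_BGR2HSV),(20,110,80),(35,255,255))[:320]
for k in cv2.findContours(m,0,2)[0]:
    if cv2.contourArea(k)>100: print(cv2.boundingRect(k),cv2.contourArea(k))
for P in [(377,177.5,64),(370,173.6,64),(384,181.4,64),(370,173.6,36)]: print(proj(c,P).round())
E
```

```text
t 78.3 tcp [374.8 176.1 196.1] yang 118.7 grip 55.1 F [ 0.4 -0.3  0.5] | spin -0.04 shift [-0.034  0.003  2.302]
(304, 211, 34, 56) 1188.5
(56, 175, 26, 32) 349.5
[320. 224.]
[319. 213.]
[320. 234.]
[320. 206.]
```

Request:
jog_arm(targets=[{"xyz": [-0.06, 0, 0.4], "spin": -0.04}, {"xyz": [0, 0, 0.4], "spin": 0}, {"xyz": [0, 0, 0.4], "spin": 0}, {"xyz": [0, 0, 0.4], "spin": 0}, {"xyz": [0, 0, 0.4], "spin": 0}, {"xyz": [0, 0, 0.2], "spin": 0}, {"xyz": [0, 0, 0.1], "spin": 0}, {"xyz": [0, 0, 0], "spin": 0}, {"xyz": [0, 0, 0], "spin": 0}, {"xyz": [0, 0, 0], "spin": 0}])

```text
time: 79.6
tool_pos: [379.0, 179.7, 13.1]
tcp_rot: [-3.141, 0.001, -2.638]
contact_force: [-0.2, -0.1, 0.4]
grip_width: 54.6
finger_force: 0.0
```

Request:
jog_arm(targets=[{"xyz": [0, 0, 0], "spin": 0}, {"xyz": [0, 0, 0], "spin": 0}, {"xyz": [0, 0, 0], "spin": 0}, {"xyz": [0, 0, 0], "spin": 0}, {"xyz": [0, 0, 0], "spin": 0}, {"xyz": [0, 0, 0], "spin": 0}, {"xyz": [0, 0, 0], "spin": 0}, {"xyz": [0, 0, 0], "spin": 0}, {"xyz": [0, 0, 0], "spin": 0}, {"xyz": [0, 0, 0], "spin": 0}], gripper=0)

```text
time: 80.85
tool_pos: [379.5, 178.7, 12.6]
tcp_rot: [-3.14, 0.001, -2.638]
contact_force: [3.9, -7.9, -1.0]
grip_width: 26.4
finger_force: 30.0
```

```bash
python3 - <<'E'
from h import *
go([482.5,235,12.5])
E
```

```text
t 80.85 tcp [379.5 178.7  12.6] yang 118.9 grip 26.4 F [ 3.9 -7.9 -1. ] | spin 0.0 shift [-1.467 -0.005  0.002]
```

Request:
jog_arm(targets=[{"xyz": [-0.1, 0, 0], "spin": 0}, {"xyz": [-0.18, 0, 0], "spin": 0}, {"xyz": [-0.18, 0, 0], "spin": 0}, {"xyz": [-0.18, 0, 0], "spin": 0}, {"xyz": [-0.18, 0, 0], "spin": 0}, {"xyz": [-0.18, 0, 0], "spin": 0}, {"xyz": [-0.18, 0, 0], "spin": 0}, {"xyz": [-0.14, 0, 0], "spin": 0}, {"xyz": [-0.07, 0, 0], "spin": 0}, {"xyz": [0, 0, 0], "spin": 0}])

```text
time: 82.1
tool_pos: [477.9, 231.9, 12.6]
tcp_rot: [-3.139, 0.002, -2.638]
contact_force: [5.0, -7.6, -1.0]
grip_width: 26.8
finger_force: 30.0
```

Request:
jog_arm(targets=[{"xyz": [-0.02, 0, 0], "spin": 0}, {"xyz": [-0.02, 0, 0], "spin": 0}, {"xyz": [-0.02, 0, 0], "spin": 0}, {"xyz": [-0.01, 0, 0], "spin": 0}, {"xyz": [0, 0, 0], "spin": 0}, {"xyz": [0, 0, 0], "spin": 0}, {"xyz": [0, 0, 0], "spin": 0}, {"xyz": [0, 0, 0], "spin": 0}, {"xyz": [0, 0, 0], "spin": 0}, {"xyz": [0, 0, 0], "spin": 0}])

```text
time: 83.35
tool_pos: [482.1, 234.2, 12.6]
tcp_rot: [-3.139, 0.001, -2.638]
contact_force: [3.6, -8.3, 0.0]
grip_width: 26.7
finger_force: 30.0
```

Request:
jog_arm(targets=[{"xyz": [-0.02, 0, 0], "spin": 0}, {"xyz": [-0.01, 0, 0], "spin": 0}, {"xyz": [-0.01, 0, 0], "spin": 0}, {"xyz": [0, 0, 0], "spin": 0}, {"xyz": [0, 0, 0], "spin": 0}, {"xyz": [0, 0, 0], "spin": 0}, {"xyz": [0, 0, 0], "spin": 0}, {"xyz": [0, 0, 0], "spin": 0}, {"xyz": [0, 0, 0], "spin": 0}, {"xyz": [0, 0, 0], "spin": 0}])

```text
time: 84.6
tool_pos: [484.9, 235.7, 12.6]
tcp_rot: [-3.139, 0.0, -2.638]
contact_force: [4.8, -9.1, 1.4]
grip_width: 26.5
finger_force: 30.0
```

Request:
jog_arm(targets=[{"xyz": [-0.02, 0, 0], "spin": 0}, {"xyz": [-0.02, 0, 0], "spin": 0}, {"xyz": [-0.01, 0, 0], "spin": 0}, {"xyz": [0, 0, 0], "spin": 0}, {"xyz": [0, 0, 0], "spin": 0}, {"xyz": [0, 0, 0], "spin": 0}, {"xyz": [0, 0, 0], "spin": 0}, {"xyz": [0, 0, 0], "spin": 0}, {"xyz": [0, 0, 0], "spin": 0}, {"xyz": [0, 0, 0], "spin": 0}])

```text
time: 85.85
tool_pos: [488.4, 237.6, 12.6]
tcp_rot: [-3.139, 0.001, -2.638]
contact_force: [4.0, -9.2, 0.8]
grip_width: 26.6
finger_force: 30.0
```

Request:
jog_arm(targets=[{"xyz": [-0.02, 0, 0], "spin": 0}, {"xyz": [-0.02, 0, 0], "spin": 0}, {"xyz": [-0.01, 0, 0], "spin": 0}, {"xyz": [0, 0, 0], "spin": 0}, {"xyz": [0, 0, 0], "spin": 0}, {"xyz": [0, 0, 0], "spin": 0}, {"xyz": [0, 0, 0], "spin": 0}, {"xyz": [0, 0, 0], "spin": 0}, {"xyz": [0, 0, 0], "spin": 0}, {"xyz": [0, 0, 0], "spin": 0}])

```text
time: 87.1
tool_pos: [492.0, 239.5, 12.6]
tcp_rot: [-3.139, 0.001, -2.638]
contact_force: [5.3, -9.9, -0.3]
grip_width: 26.6
finger_force: 30.0
```

```bash
python3 - <<'E'
from h import *
go([488,238,12])
s=bot.capture('scene');d=bot.capture('side')
for n,im,(x0,x1,y0,y1) in(('side',d,(285,335,195,230)),('scene',s,(375,410,270,300))):
    m=cv2.inRange(cv2.cvtColor(im,cv2.COLOR_BGR2HSV),(18,110,60),(35,255,255))[y0:y1,x0:x1]
    print(n,x0,y0);print('\n'.join(''.join('.#'[int(v>0)] for v in r) for r in m))
E
```

```text
t 87.1 tcp [492.  239.5  12.6] yang 118.8 grip 26.6 F [ 5.3 -9.9 -0.3] | spin 0.0 shift [0.052 0.008 0.008]
side 285 195
..................................................
..................................................
............................#.....................
..........................####....................
.........................##..#....................
.........................##.......................
.........................##.......................
..........................#.......................
..................................................
..................................................
..................................................
..................................................
..................................................
..................................................
..........................#.......................
.........................###......................
........................####..........###.........
........................####..........###.........
........................####..........###.........
..........
[... 1199 characters left out ...]
................
................#..................
.............######................
............#########..............
#............#########.............
####........##########...........#.
######......##########.............
#########.###########..............
#####################..............
#####################..............
#####################..............
.#####################.............
....######################.........
.......######################......
...........######################..
...........########################
............###...#################
....................###############
........................###########
...........................########
```

The knob is now deeper than it was at first, so the drawer had started slightly ajar. I'll finish by pushing the knob's front with closed fingers, which keeps the gripper body clear of the shelf.

Request:
jog_arm(targets=[{"xyz": [0, 0, 0], "spin": 0}, {"xyz": [0, 0, 0], "spin": 0}, {"xyz": [0, 0, 0], "spin": 0}, {"xyz": [0.2, 0, 0], "spin": 0}, {"xyz": [0.25, 0, 0], "spin": 0}, {"xyz": [0, 0, 0], "spin": 0}, {"xyz": [0, 0, 0], "spin": 0}, {"xyz": [0, 0, 0], "spin": 0}, {"xyz": [0, 0, 0], "spin": 0}, {"xyz": [0, 0, 0], "spin": 0}], gripper=60)

```text
time: 88.45
tool_pos: [459.3, 224.0, 12.5]
tcp_rot: [-3.142, 0.0, -2.638]
contact_force: [-0.4, -0.7, 0.2]
grip_width: 54.8
finger_force: 0.0
```

Request:
jog_arm(targets=[{"xyz": [0, 0, 0], "spin": 0}, {"xyz": [0, 0, 0], "spin": 0}, {"xyz": [0, 0, 0], "spin": 0}, {"xyz": [0, 0, 0], "spin": 0}, {"xyz": [0, 0, 0], "spin": 0}, {"xyz": [0, 0, 0], "spin": 0}, {"xyz": [-0.1, 0, 0], "spin": 0}, {"xyz": [-0.05, 0, 0], "spin": 0}, {"xyz": [-0.05, 0, 0], "spin": 0}, {"xyz": [0, 0, 0], "spin": 0}], gripper=0)

```text
time: 89.7
tool_pos: [473.4, 231.8, 12.5]
tcp_rot: [-3.142, 0.0, -2.638]
contact_force: [0.1, -1.2, -0.2]
grip_width: 0.2
finger_force: 0.0
```

Request:
jog_arm(targets=[{"xyz": [-0.02, 0, 0], "spin": 0}, {"xyz": [-0.02, 0, 0], "spin": 0}, {"xyz": [-0.02, 0, 0], "spin": 0}, {"xyz": [-0.02, 0, 0], "spin": 0}, {"xyz": [-0.02, 0, 0], "spin": 0}, {"xyz": [-0.02, 0, 0], "spin": 0}, {"xyz": [0, 0, 0], "spin": 0}, {"xyz": [0, 0, 0], "spin": 0}, {"xyz": [0, 0, 0], "spin": 0}, {"xyz": [0, 0, 0], "spin": 0}])

```text
time: 90.95
tool_pos: [475.7, 233.3, 12.2]
tcp_rot: [3.141, -0.013, -2.638]
contact_force: [-17.1, -12.0, 16.3]
grip_width: 0.5
finger_force: 10.6
```

A hard stop: 21 N along the slide against 1 to 2 N of friction. I'll back off, rise and check.

Request:
jog_arm(targets=[{"xyz": [0.2, 0, 0], "spin": 0}, {"xyz": [0.3, 0, 0], "spin": 0}, {"xyz": [0, 0, -0.3], "spin": 0}, {"xyz": [0, 0, -0.5], "spin": 0}, {"xyz": [0, 0, -0.5], "spin": 0}, {"xyz": [0, 0, -0.5], "spin": 0}, {"xyz": [0, 0, -0.5], "spin": 0}, {"xyz": [0, 0, -0.3], "spin": 0}, {"xyz": [0, 0, 0], "spin": 0}, {"xyz": [0, 0, 0], "spin": 0}])

```text
time: 92.2
tool_pos: [446.0, 216.9, 219.5]
tcp_rot: [3.141, -0.001, -2.638]
contact_force: [0.4, -0.1, -0.8]
grip_width: 0.4
finger_force: 0.0
```

```bash
python3 - <<'E'
from h import *
go([430,200,220])
c=cal('wrist');w=bot.capture('wrist');cv2.imwrite('pics/q_w.png',w)
m=cv2.inRange(cv2.cvtColor(w,cv2.COLOR_BGR2HSV),(20,110,80),(35,255,255))[:330]
for k in cv2.findContours(m,0,2)[0]:
    if cv2.contourArea(k)>100: print(cv2.boundingRect(k),cv2.contourArea(k))
s=bot.capture('scene');cs=cal('scene')
ms=cv2.inRange(cv2.cvtColor(s,cv2.COLOR_BGR2HSV),(18,110,60),(35,255,255))
# candle lid and rails
for x in range(340,450,10):
    ys=np.nonzero(ms[265:320,x])[0]+265
    if len(ys): P=pt(cs,(x,ys.mean()),108);print(x,ys.min(),ys.max(),P[:2].round(1))
print('knob rows',[ (r,np.nonzero(ms[r,380:405])[0].tolist()) for r in range(276,292)])
E
```

```text
t 92.2 tcp [446.  216.9 219.5] yang 118.8 grip 0.4 F [ 0.4 -0.1 -0.8] | spin 0.0 shift [ 0.277 -0.088 -0.006]
(302, 259, 32, 50) 709.0
(55, 75, 26, 33) 345.0
340 270 280 [607.4 146.9]
350 278 283 [596.9 175.3]
360 281 286 [583.5 200.3]
370 284 289 [570.1 225.1]
380 286 292 [555.8 248.6]
390 282 295 [534.5 265.5]
400 292 298 [529.6 297.2]
410 295 301 [516.6 321.3]
420 298 304 [503.8 345.1]
430 301 306 [489.9 367.8]
440 304 310 [478.4 392.3]
knob rows [(276, []), (277, []), (278, []), (279, []), (280, []), (281, []), (282, [9, 10, 11, 12, 13]), (283, [8, 9, 10, 11, 12, 13, 14, 15]), (284, [8, 9, 10, 11, 12, 13, 14, 15, 16]), (285, [7, 8, 9, 10, 11, 12, 13, 14, 15, 16]), (286, [0, 1, 7, 8, 9, 10, 11, 12, 13, 14, 15, 16]), (287, [0, 1, 2, 3, 4, 7, 8, 9, 10, 11, 12, 13, 14, 15, 16]), (288, [0, 1, 2, 3, 4, 5, 6, 7, 8, 9, 10, 11, 12, 13, 14, 15]), (289, [0, 1, 2, 3, 4, 5, 6, 7, 8, 9, 10, 11, 12, 13, 14, 15]), (290, [0, 1, 2, 3, 4, 5, 6, 7, 8, 9, 10, 11, 12, 13, 14, 15]), (291, [0, 1, 2, 3, 4, 5, 6, 7, 8, 9, 10, 11, 12, 13, 14, 15, 16])]
```

Scene check: the rail lies at n = 607.7, so a shut knob would be at 555.7. I measure about 554, so the drawer is shut. Now the lid: rise, turn to the chest angle and go behind it.

Request:
jog_arm(targets=[{"xyz": [0, 0, -0.4], "spin": 0}, {"xyz": [0, 0, -0.4], "spin": 0.45}, {"xyz": [0, 0, -0.2], "spin": 1}, {"xyz": [0, 0, 0], "spin": 1}, {"xyz": [0, 0, 0], "spin": 1}, {"xyz": [0, 0, 0], "spin": 1}, {"xyz": [0, 0, 0], "spin": 1}, {"xyz": [0, 0, 0], "spin": 1}, {"xyz": [0, 0, 0], "spin": 1}, {"xyz": [0, 0, 0], "spin": 1}])

```text
time: 93.55
tool_pos: [446.2, 217.0, 299.3]
tcp_rot: [-3.14, -0.002, 2.796]
contact_force: [0.1, 0.4, -0.1]
grip_width: 0.2
finger_force: 0.0
```

```bash
python3 - <<'E'
from h import *
go([597,-255,305],64.75)
E
```

```text
t 93.55 tcp [446.2 217.  299.3] yang 70.2 grip 0.2 F [ 0.1  0.4 -0.1] | spin 0.96 shift [-4.221 -4.532 -0.071]
```

Request:
jog_arm(targets=[{"xyz": [0, 0, -0.1], "spin": 0.96}, {"xyz": [-0.25, -0.26, 0], "spin": 0}, {"xyz": [-0.35, -0.38, 0], "spin": 0}, {"xyz": [-0.35, -0.38, 0], "spin": 0}, {"xyz": [-0.35, -0.38, 0], "spin": 0}, {"xyz": [-0.35, -0.38, 0], "spin": 0}, {"xyz": [-0.35, -0.38, 0], "spin": 0}, {"xyz": [-0.35, -0.38, 0], "spin": 0}, {"xyz": [-0.35, -0.38, 0], "spin": 0}, {"xyz": [-0.35, -0.38, 0], "spin": 0}])

```text
time: 94.8
tool_pos: [555.6, -126.8, 307.2]
tcp_rot: [-3.142, -0.002, 2.704]
contact_force: [0.7, 0.6, 0.8]
grip_width: 0.4
finger_force: 0.0
```

Request:
jog_arm(targets=[{"xyz": [-0.35, -0.38, 0], "spin": 0}, {"xyz": [-0.35, -0.38, 0], "spin": 0}, {"xyz": [-0.35, -0.38, 0], "spin": 0}, {"xyz": [-0.12, -0.1, 0], "spin": 0}, {"xyz": [0, 0, 0], "spin": 0}, {"xyz": [0, 0, 0], "spin": 0}, {"xyz": [0, 0, 0], "spin": 0}, {"xyz": [0, 0, 0], "spin": 0}, {"xyz": [0, 0, 0], "spin": 0}, {"xyz": [0, 0, 0], "spin": 0}])

```text
time: 96.05
tool_pos: [598.2, -254.9, 308.7]
tcp_rot: [3.142, 0.0, 2.704]
contact_force: [0.2, 1.2, 0.0]
grip_width: 0.5
finger_force: 0.0
```

```bash
python3 - <<'E'
from h import *
go([597,-255,215],64.75)
cw=cal('scene')
def W(x,y,z): return (475+.904*x+.427*y,-197-.427*x+.904*y,z)
# lid top edge check in the wrist view: bright wood edge
c=cal('wrist');w=bot.capture('wrist');cv2.imwrite('pics/r_w.png',w)
for th in(1.5,1.65,1.8): print(th,proj(c,W(85-172*np.cos(th),0,92.5+172*np.sin(th))).round(),proj(c,W(85-172*np.cos(th)+8,0,92.5+172*np.sin(th))).round())
g=w[:330,150:230:8].astype(int)
for r in range(100,300,6): print(r,w[r,250:400:25].tolist())
E
```

```text
t 96.05 tcp [ 598.2 -254.9  308.7] yang 64.9 grip 0.5 F [0.2 1.2 0. ] | spin 0.03 shift [ 0.014 -0.008  1.171]
1.5 [320. 140.] [320. 155.]
1.65 [320. 189.] [320. 203.]
1.8 [320. 232.] [320. 245.]
100 [[234, 241, 244], [76, 103, 125], [231, 237, 241], [234, 240, 243], [209, 217, 224], [95, 128, 153]]
106 [[196, 202, 206], [79, 107, 129], [231, 237, 241], [234, 239, 243], [208, 217, 224], [152, 198, 228]]
112 [[79, 107, 131], [81, 110, 134], [93, 114, 132], [94, 113, 132], [136, 180, 210], [155, 201, 231]]
118 [[143, 187, 217], [85, 115, 139], [109, 146, 174], [85, 115, 138], [136, 177, 207], [154, 198, 228]]
124 [[150, 193, 222], [89, 120, 145], [113, 153, 180], [149, 194, 223], [149, 193, 223], [168, 213, 243]]
130 [[167, 214, 244], [168, 214, 244], [162, 207, 238], [163, 208, 238], [158, 204, 234], [165, 210, 240]]
136 [[110, 148, 176], [109, 148, 176], [108, 147, 174], [109, 147, 174], [109, 146, 174], [108, 145, 173]]
142 [[148, 192, 222], [147, 192, 222], [148, 193, 222], [148, 191, 221], [148, 192, 222], [148, 192, 222]]
148 [[108, 145, 172], [111, 147, 174], [111, 149, 177], [1
[... 1849 characters left out ...]
 [47, 75, 120], [49, 76, 121], [53, 82, 128]]
262 [[69, 106, 143], [56, 89, 141], [50, 78, 123], [53, 81, 130], [48, 72, 115], [50, 76, 120]]
268 [[144, 183, 114], [50, 76, 121], [50, 77, 124], [52, 79, 125], [48, 69, 111], [38, 62, 103]]
274 [[45, 69, 115], [51, 78, 122], [55, 84, 133], [54, 83, 132], [42, 66, 105], [43, 63, 102]]
280 [[45, 73, 118], [51, 79, 127], [52, 78, 125], [51, 78, 126], [43, 67, 106], [40, 61, 99]]
286 [[48, 70, 114], [56, 80, 131], [120, 133, 148], [49, 58, 74], [41, 63, 103], [37, 57, 94]]
292 [[44, 45, 41], [47, 43, 43], [41, 40, 38], [38, 40, 39], [45, 44, 41], [44, 42, 42]]
298 [[46, 44, 43], [46, 44, 41], [43, 42, 39], [32, 31, 31], [43, 44, 42], [43, 42, 41]]
```

The lid's top edge shows at rows 200–216 with the tab in the middle, so the fingers hang about 13 mm behind it. I'll shift off the tab, lower, and start pushing.

Request:
jog_arm(targets=[{"xyz": [0, -0.3, 0], "spin": 0}, {"xyz": [0, -0.3, 0], "spin": 0}, {"xyz": [0, 0, 0.3], "spin": 0}, {"xyz": [0, 0, 0.4], "spin": 0}, {"xyz": [0, 0, 0.3], "spin": 0}, {"xyz": [0, 0, 0.17], "spin": 0}, {"xyz": [0, 0, 0], "spin": 0}, {"xyz": [0, 0, 0], "spin": 0}, {"xyz": [0, 0, 0], "spin": 0}, {"xyz": [0, 0, 0], "spin": 0}])

```text
time: 97.35
tool_pos: [578.2, -298.6, 215.6]
tcp_rot: [-3.141, 0.001, 2.704]
contact_force: [0.2, -0.3, 0.2]
grip_width: 0.4
finger_force: 0.0
```

Request:
jog_arm(targets=[{"xyz": [0.1, 0, 0], "spin": 0}, {"xyz": [0.1, 0, 0], "spin": 0}, {"xyz": [0.1, 0, 0], "spin": 0}, {"xyz": [0.1, 0, 0], "spin": 0}, {"xyz": [0.1, 0, 0], "spin": 0}, {"xyz": [0.1, 0, 0], "spin": 0}, {"xyz": [0.1, 0, 0], "spin": 0}, {"xyz": [0.1, 0, 0], "spin": 0}, {"xyz": [0.1, 0, 0], "spin": 0}, {"xyz": [0.1, 0, 0], "spin": 0}])

```text
time: 98.6
tool_pos: [504.9, -264.3, 214.9]
tcp_rot: [3.142, -0.0, 2.704]
contact_force: [1.7, -0.8, -1.2]
grip_width: 0.5
finger_force: 0.8
```

```bash
python3 - <<'E'
from h import *
go([475,-197,215])
o=bot.get_obs()['tool_pos'];d=o[:2]-[475,-197];print('chest xy',d@[.904,-.427],d@[.427,.904])
E
```

```text
t 98.6 tcp [ 504.9 -264.3  214.9] yang 64.9 grip 0.5 F [ 1.7 -0.8 -1.2] | spin 0.0 shift [ 0.696  0.604 -0.001]
chest xy 55.824516269101316 -48.08476215161275
```

Request:
jog_arm(targets=[{"xyz": [0.12, 0, 0.03], "spin": 0}, {"xyz": [0.12, 0, 0.04], "spin": 0}, {"xyz": [0.12, 0, 0.04], "spin": 0}, {"xyz": [0.14, 0, 0.09], "spin": 0}, {"xyz": [0.13, 0, 0.09], "spin": 0}, {"xyz": [0.13, 0, 0.1], "spin": 0}, {"xyz": [0.11, 0, 0.12], "spin": 0}, {"xyz": [0.11, 0, 0.12], "spin": 0}, {"xyz": [0.1, 0, 0.13], "spin": 0}, {"xyz": [0, 0, 0], "spin": 0}])

```text
time: 99.85
tool_pos: [426.1, -227.3, 153.4]
tcp_rot: [3.141, -0.002, 2.704]
contact_force: [-1.1, -0.2, 0.4]
grip_width: 0.4
finger_force: 0.0
```

Request:
jog_arm(targets=[{"xyz": [0.07, 0, 0.14], "spin": 0}, {"xyz": [0.07, 0, 0.15], "spin": 0}, {"xyz": [0.07, 0, 0.15], "spin": 0}, {"xyz": [0.03, 0, 0.1], "spin": 0}, {"xyz": [0.02, 0, 0.1], "spin": 0}, {"xyz": [0, 0, 0], "spin": 0}, {"xyz": [0, 0, 0], "spin": 0}, {"xyz": [0, 0, 0], "spin": 0}, {"xyz": [0, 0, 0], "spin": 0}, {"xyz": [0, 0, 0], "spin": 0}])

```text
time: 101.1
tool_pos: [408.4, -219.2, 103.0]
tcp_rot: [-3.142, 0.0, 2.704]
contact_force: [-0.2, -0.7, 0.7]
grip_width: 0.0
finger_force: 0.0
```

```bash
python3 - <<'E'
from h import *
go([475,-197,80])
o=bot.get_obs()['tool_pos'];d=o[:2]-[475,-197];print('chest xy',d@[.904,-.427],d@[.427,.904])
E
```

```text
t 101.1 tcp [ 408.4 -219.2  103. ] yang 64.9 grip 0.0 F [-0.2 -0.7  0.7] | spin 0.0 shift [-0.635  0.605  0.288]
chest xy -50.66606614380608 -48.52643357349737
```

```bash
python3 - <<'E'
from h import *
s=bot.capture('scene');cs=cal('scene');d=bot.capture('side');cd=cal('side')
def W(x,y,z): return (475+.904*x+.427*y,-197-.427*x+.904*y,z)
for t in tins(s,cs,72,amin=40):
    if 240<t[0][0]<345 and 130<t[0][1]<250: print('scene',t)
for t in tins(d,cd,72,amin=40):
    if 230<t[0][0]<400 and 200<t[0][1]<400: print('side',t[0])
# predicted lid free-edge corner at +y end (scene) for angles
for th in (0,.1,.2,.3,.5,.8,1.1,1.4):
    print(th,[proj(c,W(85-172*np.cos(th),y,96+172*np.sin(th))).round().tolist() for c in(cs,cd) for y in(-166,166)])
def prof(im,a,b,n=16):
    return [im[int(p[1]),int(p[0])].tolist() for p in np.linspace(a,b,n)]
print('scene y=120 line front->back at z100',prof(s,proj(cs,W(-110,120,100)),proj(cs,W(110,120,100))))
E
```

```text
side [264. 231.]
0 [[307.0, 147.0], [338.0, 220.0], [236.0, 335.0], [306.0, 249.0]]
0.1 [[307.0, 143.0], [338.0, 216.0], [236.0, 328.0], [306.0, 243.0]]
0.2 [[306.0, 139.0], [337.0, 212.0], [236.0, 322.0], [306.0, 237.0]]
0.3 [[304.0, 136.0], [336.0, 209.0], [237.0, 316.0], [308.0, 231.0]]
0.5 [[300.0, 129.0], [332.0, 203.0], [242.0, 304.0], [313.0, 221.0]]
0.8 [[291.0, 121.0], [322.0, 196.0], [255.0, 290.0], [325.0, 207.0]]
1.1 [[277.0, 116.0], [307.0, 191.0], [275.0, 282.0], [342.0, 199.0]]
1.4 [[262.0, 115.0], [290.0, 191.0], [299.0, 280.0], [363.0, 196.0]]
scene y=120 line front->back at z100 [[46, 114, 188], [64, 119, 188], [87, 131, 166], [80, 124, 155], [97, 142, 178], [94, 137, 178], [86, 129, 166], [87, 133, 169], [96, 139, 175], [85, 129, 166], [83, 126, 163], [99, 148, 186], [87, 129, 166], [98, 145, 187], [43, 69, 87], [23, 49, 81]]
```

The scene profile is continuous lid wood with no tins visible, so the lid is nearly down. I'll press slowly.

Request:
jog_arm(targets=[{"xyz": [0, 0, 0.04], "spin": 0}, {"xyz": [0, 0, 0.04], "spin": 0}, {"xyz": [0, 0, 0.04], "spin": 0}, {"xyz": [0, 0, 0.04], "spin": 0}, {"xyz": [0, 0, 0], "spin": 0}, {"xyz": [0, 0, 0], "spin": 0}, {"xyz": [0, 0, 0], "spin": 0}, {"xyz": [0, 0, 0], "spin": 0}, {"xyz": [0, 0, 0], "spin": 0}, {"xyz": [0, 0, 0], "spin": 0}])

```text
time: 102.45
tool_pos: [408.4, -219.2, 90.2]
tcp_rot: [3.142, 0.0, 2.704]
contact_force: [0.4, -0.3, -0.6]
grip_width: 0.4
finger_force: 0.0
```

Request:
jog_arm(targets=[{"xyz": [0, 0, 0.03], "spin": 0}, {"xyz": [0, 0, 0.03], "spin": 0}, {"xyz": [0, 0, 0.02], "spin": 0}, {"xyz": [0, 0, 0], "spin": 0}, {"xyz": [0, 0, 0], "spin": 0}, {"xyz": [0, 0, 0], "spin": 0}, {"xyz": [0, 0, 0], "spin": 0}, {"xyz": [0, 0, 0], "spin": 0}, {"xyz": [0, 0, 0], "spin": 0}, {"xyz": [0, 0, 0], "spin": 0}])

```text
time: 103.7
tool_pos: [408.4, -219.2, 83.8]
tcp_rot: [3.142, 0.0, 2.704]
contact_force: [-0.2, 0.3, -0.4]
grip_width: 0.3
finger_force: 0.0
```

Request:
jog_arm(targets=[{"xyz": [0, 0, 0.02], "spin": 0}, {"xyz": [0, 0, 0.02], "spin": 0}, {"xyz": [0, 0, 0.02], "spin": 0}, {"xyz": [0, 0, 0], "spin": 0}, {"xyz": [0, 0, 0], "spin": 0}, {"xyz": [0, 0, 0], "spin": 0}, {"xyz": [0, 0, 0], "spin": 0}, {"xyz": [0, 0, 0], "spin": 0}, {"xyz": [0, 0, 0], "spin": 0}, {"xyz": [0, 0, 0], "spin": 0}])

```text
time: 104.95
tool_pos: [408.4, -219.2, 78.9]
tcp_rot: [3.142, 0.0, 2.704]
contact_force: [-0.2, -0.6, 0.2]
grip_width: 0.3
finger_force: 0.0
```

```bash
python3 - <<'E'
from h import *
s=bot.capture('scene');cs=cal('scene');d=bot.capture('side');cd=cal('side')
def W(x,y,z): return (475+.904*x+.427*y,-197-.427*x+.904*y,z)
# side: column profile through the -y end front corner of the lid, brightness by row
for x in(-70,-40,0,40):
    p=proj(cd,W(x,-166,92)).astype(int); print(x,p,[int(v) for v in d[p[1]-16:p[1]+9,p[0]].max(1)])
    print('   ',[d[r,p[0]].tolist() for r in range(p[1]-16,p[1]+9,4)])
w=bot.capture('wrist');cw=cal('wrist')
print('tip',proj(cd,(408.4,-219.2,79)),proj(cd,(408.4,-219.2,100)))
for x in(-90,-85,-77,-60): print(x,proj(cw,W(x,-48,100)).round())
for r in range(120,300,6): print(r,w[r,320].tolist(),w[r,200].tolist())
E
```

```text
-70 [243 338] [230, 241, 247, 246, 247, 249, 250, 250, 250, 250, 250, 250, 247, 223, 165, 142, 137, 149, 172, 185, 165, 158, 153, 151, 150]
    [[95, 164, 230], [150, 221, 247], [156, 227, 250], [149, 220, 247], [78, 113, 137], [93, 135, 165], [84, 122, 150]]
-40 [257 342] [166, 168, 177, 192, 225, 245, 233, 188, 167, 163, 162, 165, 171, 174, 165, 145, 139, 150, 171, 183, 164, 158, 154, 150, 149]
    [[93, 133, 166], [126, 186, 225], [93, 135, 167], [94, 139, 171], [79, 113, 139], [92, 134, 164], [82, 122, 149]]
0 [276 347] [176, 180, 182, 181, 179, 178, 176, 175, 174, 174, 175, 174, 173, 172, 169, 160, 148, 146, 151, 161, 162, 152, 145, 148, 150]
    [[99, 143, 176], [100, 145, 179], [98, 142, 174], [97, 141, 173], [84, 122, 148], [90, 133, 162], [84, 122, 150]]
40 [295 353] [177, 165, 163, 161, 159, 159, 161, 165, 171, 175, 178, 179, 180, 181, 178, 170, 156, 154, 163, 168, 155, 146, 146, 148, 150]
    [[98, 144, 177], [90, 130, 159], [96, 139, 171], [101, 147, 180], [87, 127, 156], [86, 127, 155], [84, 122, 150]]
tip [279.76634323 310.84901344] [279.23827645 302.91415676]
-90 [322.
[... 389 characters left out ...]
 185]
180 [81, 135, 194] [75, 129, 186]
186 [89, 126, 158] [92, 128, 159]
192 [81, 112, 136] [83, 114, 139]
198 [89, 122, 147] [88, 121, 146]
204 [81, 112, 137] [83, 113, 138]
210 [84, 113, 138] [82, 114, 138]
216 [99, 134, 162] [98, 133, 161]
222 [112, 151, 179] [112, 151, 180]
228 [134, 175, 205] [131, 174, 205]
234 [133, 174, 205] [132, 174, 205]
240 [133, 175, 205] [131, 174, 204]
246 [130, 174, 205] [132, 175, 205]
252 [132, 174, 205] [131, 174, 205]
258 [134, 175, 205] [130, 174, 204]
264 [133, 174, 205] [130, 174, 204]
270 [131, 175, 205] [131, 173, 204]
276 [112, 152, 180] [104, 141, 170]
282 [108, 147, 177] [82, 113, 137]
288 [40, 50, 59] [83, 113, 137]
294 [42, 50, 60] [35, 35, 35]
```

Wrist and side profiles put the lid's edge on the rim, with an even seam at every x tested. I'll press on until there's a force reading, to be sure.

Request:
jog_arm(targets=[{"xyz": [0, 0, 0.02], "spin": 0}, {"xyz": [0, 0, 0.02], "spin": 0}, {"xyz": [0, 0, 0.01], "spin": 0}, {"xyz": [0, 0, 0], "spin": 0}, {"xyz": [0, 0, 0], "spin": 0}, {"xyz": [0, 0, 0], "spin": 0}, {"xyz": [0, 0, 0], "spin": 0}, {"xyz": [0, 0, 0], "spin": 0}, {"xyz": [0, 0, 0], "spin": 0}, {"xyz": [0, 0, 0], "spin": 0}])

```text
time: 106.35
tool_pos: [408.4, -219.2, 74.9]
tcp_rot: [3.142, 0.0, 2.704]
contact_force: [-0.1, 0.7, 0.7]
grip_width: 0.3
finger_force: 0.0
```

Request:
jog_arm(targets=[{"xyz": [0, 0, 0.01], "spin": 0}, {"xyz": [0, 0, 0.01], "spin": 0}, {"xyz": [0, 0, 0.01], "spin": 0}, {"xyz": [0, 0, 0], "spin": 0}, {"xyz": [0, 0, 0], "spin": 0}, {"xyz": [0, 0, 0], "spin": 0}, {"xyz": [0, 0, 0], "spin": 0}, {"xyz": [0, 0, 0], "spin": 0}, {"xyz": [0, 0, 0], "spin": 0}, {"xyz": [0, 0, 0], "spin": 0}])

```text
time: 107.6
tool_pos: [408.4, -219.2, 72.5]
tcp_rot: [3.142, 0.0, 2.704]
contact_force: [-0.0, 1.4, 0.6]
grip_width: 0.3
finger_force: 0.0
```

Request:
jog_arm(targets=[{"xyz": [0, 0, 0.02], "spin": 0}, {"xyz": [0, 0, 0.02], "spin": 0}, {"xyz": [0, 0, 0], "spin": 0}, {"xyz": [0, 0, 0], "spin": 0}, {"xyz": [0, 0, 0], "spin": 0}, {"xyz": [0, 0, 0], "spin": 0}, {"xyz": [0, 0, 0], "spin": 0}, {"xyz": [0, 0, 0], "spin": 0}, {"xyz": [0, 0, 0], "spin": 0}, {"xyz": [0, 0, 0], "spin": 0}])

```text
time: 108.85
tool_pos: [408.5, -219.3, 71.2]
tcp_rot: [-3.141, 0.001, 2.704]
contact_force: [-4.9, 2.7, 20.2]
grip_width: 0.1
finger_force: 10.0
```

Request:
jog_arm(targets=[{"xyz": [0, 0, 0.02], "spin": 0}, {"xyz": [0, 0, 0.01], "spin": 0}, {"xyz": [0, 0, 0], "spin": 0}, {"xyz": [0, 0, 0], "spin": 0}, {"xyz": [0, 0, 0], "spin": 0}, {"xyz": [0, 0, 0], "spin": 0}, {"xyz": [0, 0, 0], "spin": 0}, {"xyz": [0, 0, 0], "spin": 0}, {"xyz": [0, 0, 0], "spin": 0}, {"xyz": [0, 0, 0], "spin": 0}])

```text
time: 110.1
tool_pos: [408.6, -219.4, 70.9]
tcp_rot: [-3.141, 0.003, 2.704]
contact_force: [-10.9, 7.7, 43.4]
grip_width: 0.2
finger_force: 21.4
```

Hard contact, 43 N vertical with no give. The lid is seated. I'll lift clear and run the final checks.

Request:
jog_arm(targets=[{"xyz": [0, 0, -0.1], "spin": 0}, {"xyz": [0, 0, -0.4], "spin": 0}, {"xyz": [0, 0, -0.5], "spin": 0}, {"xyz": [0, 0, -0.5], "spin": 0}, {"xyz": [0, 0, -0.5], "spin": 0}, {"xyz": [0, 0, -0.3], "spin": 0}, {"xyz": [0, 0.5, 0], "spin": 0}, {"xyz": [0, 0.5, 0], "spin": 0}, {"xyz": [0, 0.5, 0], "spin": 0}, {"xyz": [0, 0, 0], "spin": 0}])

```text
time: 111.35
tool_pos: [459.8, -108.5, 250.7]
tcp_rot: [3.141, -0.0, 2.707]
contact_force: [0.3, -1.4, -0.2]
grip_width: 0.5
finger_force: 0.0
```

```bash
python3 - <<'E'
from h import *
go([475,-197,200])
s=bot.capture('scene');cs=cal('scene');d=bot.capture('side');cd=cal('side')
def W(x,y,z): return (475+.904*x+.427*y,-197-.427*x+.904*y,z)
for x in(-75,-40,0,40,75):
    p=proj(cd,W(x,-166,92)).astype(int); print(x,p,[int(v) for v in d[p[1]-8:p[1]+7,p[0]].max(1)])
# compare scene with first picture away from arm/chest/unit work: what changed
a=cv2.imread('pics/a_scene.png');df=cv2.absdiff(a,s).max(2)>50
m=cv2.morphologyEx(df.astype(np.uint8),cv2.MORPH_OPEN,np.ones((3,3)))
n,l,st,ce=cv2.connectedComponentsWithStats(m)
print([st[i].tolist() for i in range(1,n) if st[i,4]>25])
ms=cv2.inRange(cv2.cvtColor(s,cv2.COLOR_BGR2HSV),(18,110,60),(35,255,255))
print('knob top row',[r for r in range(272,292) if ms[r,388:397].sum()>255*3][:1])
g=cv2.inRange(cv2.cvtColor(s,cv2.COLOR_BGR2HSV),(0,0,0),(180,255,60))[300:330,415:445];ys,xs=np.nonzero(g);print('candle lid',xs.mean()+415,ys.mean()+300)
g=cv2.inRange(cv2.cvtColor(a,cv2.COLOR_BGR2HSV),(0,0,0),(180,255,60))[300:330,415:445];ys,xs=np.nonzero(g);print('was',xs.mean()+415,ys.mean()+300)
E
```

```text
t 111.35 tcp [ 459.8 -108.5  250.7] yang 65.1 grip 0.5 F [ 0.3 -1.4 -0.2] | spin 0.0 shift [-0.638 -0.924  0.633]
-75 [241 338] [239, 242, 246, 247, 248, 249, 248, 236, 183, 147, 152, 161, 153, 148, 143]
-40 [257 342] [249, 248, 246, 244, 243, 244, 247, 244, 212, 152, 149, 162, 157, 154, 148]
0 [276 347] [250, 248, 236, 197, 182, 169, 167, 168, 162, 149, 143, 147, 156, 146, 141]
40 [295 353] [161, 167, 172, 173, 175, 176, 176, 173, 162, 149, 148, 152, 148, 142, 142]
75 [312 357] [172, 170, 171, 171, 171, 173, 175, 177, 172, 156, 147, 147, 147, 142, 136]
[[399, 0, 40, 15, 326], [489, 0, 41, 38, 735], [448, 3, 25, 29, 290], [360, 6, 42, 25, 449], [293, 16, 158, 123, 5593], [357, 24, 19, 17, 223], [348, 26, 7, 10, 50], [379, 26, 9, 9, 57], [295, 36, 13, 10, 98], [497, 41, 15, 15, 165], [364, 45, 8, 12, 54], [488, 58, 13, 4, 41], [468, 70, 9, 60, 348], [386, 75, 6, 6, 30], [506, 81, 7, 14, 85], [296, 108, 8, 9, 57], [417, 112, 9, 14, 63], [254, 120, 39, 27, 523], [303, 127, 12, 16, 139], [247, 130, 6, 10, 38], [346, 139, 12, 7, 44], [225, 141, 30, 24, 461], [270, 140, 93, 81, 3704], [508, 143, 11, 8, 62], [493, 151, 9, 6, 36], [221, 152, 48, 85, 1423], [498, 157, 17, 23, 148], [458, 159, 31, 29, 432], [263, 166, 5, 9, 34], [450, 173, 13, 24, 200], [267, 177, 7, 7, 27], [400, 178, 41, 24, 319], [327, 281, 24, 32, 542], [377, 280, 9, 6, 37], [352, 286, 21, 32, 520], [372, 294, 22, 33, 531], [396, 299, 24, 34, 544]]
knob top row [282]
candle lid 429.9164619164619 318.1818181818182
was 430.46291560102304 318.2659846547315
```

```bash
python3 - <<'E'
from h import *
cs,cd=cal('scene'),cal('side')
s=bot.capture('scene');d=bot.capture('side')
n=np.array([.876,.482]);t=np.array([-.482,.876])
def msk(im,x0,x1,y0,y1):
    m=cv2.inRange(cv2.cvtColor(im,cv2.COLOR_BGR2HSV),(18,110,60),(35,255,255))[y0:y1,x0:x1];print(x0,y0);print('\n'.join(''.join('.#'[int(v>0)] for v in r) for r in m))
msk(d,300,345,195,228)
# predictions for knob head (front rim top/bottom, back) with origin n=675.7 and several openings; t of knob from wrist ~ t
t0=np.array([481.5,236])@t
for op in(0,5,10,20):
    for xx in(-112,-120,-128):
        xy=(675.7+xx-op)*n+t0*t
        print(op,xx,[proj(c,(*xy,z)).round(1).tolist() for c in(cs,cd) for z in(37,50,63)])
# rail estimate from side too
for x in range(335,400,10):
    m=cv2.inRange(cv2.cvtColor(d,cv2.COLOR_BGR2HSV),(18,110,60),(35,255,255))[150:230,x];print(x,(np.nonzero(m)[0]+150).tolist())
print('rail front pred side',[proj(cd,(*((675.7-68)*n+(t0+k)*t),108)).round(1).tolist() for k in(-150,-100,-50,0,100)])
E
```

```text
300 195
............................####.#######.....
.............................####..######....
.............................######.######...
.............................#######.#######.
.............................########..######
.............................##...#####.#####
...................................#####.####
.....................................####..##
......................................#####.#
.......................................#####.
.........................................####
..........................................###
...........................................##
.............####.....####...................
...........#######..######...................
...........################..................
..........#################..................
..........#################..................
..........################...................
..........#############......................
...........#########.........................
...........#########.........................
...........########..........................
............#######...............
[... 1441 characters left out ...]
2.0, 213.8], [311.9, 209.7]]
20 -120 [[392.1, 284.5], [392.7, 282.1], [393.2, 279.6], [309.6, 218.6], [309.5, 214.6], [309.4, 210.5]]
20 -128 [[392.8, 282.3], [393.3, 279.9], [393.9, 277.4], [307.1, 219.4], [307.0, 215.3], [306.8, 211.2]]
335 [193, 194, 195, 196, 198, 199, 200, 201]
345 [161, 162, 163, 164, 165, 166, 167, 168, 200, 201, 202, 203, 204, 206, 207, 208]
355 [167, 168, 169, 170, 172, 173, 174, 208, 209, 210, 211, 213, 214, 215, 216]
365 [174, 175, 176, 179, 180, 181]
375 [180, 181, 182, 183, 186, 187, 188]
385 [187, 188, 189, 190, 193, 194, 195]
395 [193, 194, 195, 196, 200, 201]
rail front pred side [[362.0, 211.7], [351.3, 204.0], [341.1, 196.5], [331.3, 189.4], [313.0, 176.1]]
```

```bash
python3 -c "
from plant import bot
print(bot.close_job())"
```

```text
the job is handed in; nothing more can be done
None
```

The job is handed in at about 111 s. All four white tins and the black case are in the chest, the drawer is pushed to a hard stop and the lid is pressed flat. The candle and counter items show no change in the images. The final press on the lid read 43 N through the fingertips.

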